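# Put the gauge set away after inspection

### The job

The inspection is finished: put the gauge set away. Push the rod of every plug gauge on the stand down into a vial of its own in the rack until the handle rests on the rim, and lay every steel setting ring flat on the ring board around a stud of its own, large rings in the row of thick studs and small rings in the row of thin ones. Do not shove the bottle, the black case or the loupe about.

Things in the scene. Friction and masses are not known exactly. Their poses are not given: they have to be found in the camera images.
- vial0 (a point): centre of the mouth of vial 0 in the fixed vial rack: upright white tube 18 mm outside, 10 mm bore, open 56 mm deep, rim 70 mm above the table, z up; five vials stand 42 mm apart in a row along this frame's y, on a black base 56 x 220 x 10 mm
- vial1 (a point): centre of the mouth of vial 1 in the fixed vial rack: upright white tube 18 mm outside, 10 mm bore, open 56 mm deep, rim 70 mm above the table, z up; five vials stand 42 mm apart in a row along this frame's y, on a black base 56 x 220 x 10 mm
- vial2 (a point): centre of the mouth of vial 2 in the fixed vial rack: upright white tube 18 mm outside, 10 mm bore, open 56 mm deep, rim 70 mm above the table, z up; five vials stand 42 mm apart in a row along this frame's y, on a black base 56 x 220 x 10 mm
- vial3 (a point): centre of the mouth of vial 3 in the fixed vial rack: upright white tube 18 mm outside, 10 mm bore, open 56 mm deep, rim 70 mm above the table, z up; five vials stand 42 mm apart in a row along this frame's y, on a black base 56 x 220 x 10 mm
- vial4 (a point): centre of the mouth of vial 4 in the fixed vial rack: upright white tube 18 mm outside, 10 mm bore, open 56 mm deep, rim 70 mm above the table, z up; five vials stand 42 mm apart in a row along this frame's y, on a black base 56 x 220 x 10 mm
- thick0 (a point): centre of the foot of a thick stud, on the board's top face (12 mm above the table); stud 18 mm diameter, standing 12 mm above the board; for large rings. The fixed wooden ring board is 150 x 190 x 12 mm; its three thick studs form one row along this frame's y, 58 mm apart, and the row of thin studs lies 72 mm from it towards -x
- thin0 (a point): centre of the foot of a thin stud, on the board's top face (12 mm above the table); stud 9 mm diameter, standing 12 mm above the board; for small rings. Three in a row along this frame's y, 58 mm apart, 72 mm from the row of thick studs
- thick1 (a point): centre of the foot of a thick stud, on the board's top face (12 mm above the table); stud 18 mm diameter, standing 12 mm above the board; for large rings. The fixed wooden ring board is 150 x 190 x 12 mm; its three thick studs form one row along this frame's y, 58 mm apart, and the row of thin studs lies 72 mm from it towards -x
- thin1 (a point): centre of the foot of a thin stud, on the board's top face (12 mm above the table); stud 9 mm diameter, standing 12 mm above the board; for small rings. Three in a row along this frame's y, 58 mm apart, 72 mm from the row of thick studs
- thick2 (a point): centre of the foot of a thick stud, on the board's top face (12 mm above the table); stud 18 mm diameter, standing 12 mm above the board; for large rings. The fixed wooden ring board is 150 x 190 x 12 mm; its three thick studs form one row along this frame's y, 58 mm apart, and the row of thin studs lies 72 mm from it towards -x
- thin2 (a point): centre of the foot of a thin stud, on the board's top face (12 mm above the table); stud 9 mm diameter, standing 12 mm above the board; for small rings. Three in a row along this frame's y, 58 mm apart, 72 mm from the row of thick studs
- plug0: upright plug gauge, 50 g: steel rod 8 mm thick, round tip, 50 mm long under a dark ribbed handle 16 mm thick, 40 mm tall; origin: centre of the handle's underside (shoulder), z up. Starts hanging by its shoulder in a fixed aluminium stand: plate 50 x 180 mm on end legs, top 62 mm over the table, four 11 mm holes 42 mm apart along the plug's own y. Not always present
- plug1: upright plug gauge, 50 g: steel rod 8 mm thick, round tip, 50 mm long under a dark ribbed handle 16 mm thick, 40 mm tall; origin: centre of the handle's underside (shoulder), z up. Starts hanging by its shoulder in a fixed aluminium stand: plate 50 x 180 mm on end legs, top 62 mm over the table, four 11 mm holes 42 mm apart along the plug's own y. Not always present
- plug2: upright plug gauge, 50 g: steel rod 8 mm thick, round tip, 50 mm long under a dark ribbed handle 16 mm thick, 40 mm tall; origin: centre of the handle's underside (shoulder), z up. Starts hanging by its shoulder in a fixed aluminium stand: plate 50 x 180 mm on end legs, top 62 mm over the table, four 11 mm holes 42 mm apart along the plug's own y. Not always present
- plug3: upright plug gauge, 50 g: steel rod 8 mm thick, round tip, 50 mm long under a dark ribbed handle 16 mm thick, 40 mm tall; origin: centre of the handle's underside (shoulder), z up. Starts hanging by its shoulder in a fixed aluminium stand: plate 50 x 180 mm on end legs, top 62 mm over the table, four 11 mm holes 42 mm apart along the plug's own y. Not always present
- bigring0: large plain steel setting ring, 40 mm outside, 24 mm bore, 18 mm high, lying flat on the table (a dark mat marks the place); origin at the centre of its underside, z up; about 110 g. Not always present
- bigring1: large plain steel setting ring, 40 mm outside, 24 mm bore, 18 mm high, lying flat on the table (a dark mat marks the place); origin at the centre of its underside, z up; about 110 g. Not always present
- bigring2: large plain steel setting ring, 40 mm outside, 24 mm bore, 18 mm high, lying flat on the table (a dark mat marks the place); origin at the centre of its underside, z up; about 110 g. Not always present
- smallring0: small plain steel setting ring, 28 mm outside, 15 mm bore, 14 mm high, lying flat on the table (a dark mat marks the place); origin at the centre of its underside, z up; about 50 g. Not always present
- smallring1: small plain steel setting ring, 28 mm outside, 15 mm bore, 14 mm high, lying flat on the table (a dark mat marks the place); origin at the centre of its underside, z up; about 50 g. Not always present
- smallring2: small plain steel setting ring, 28 mm outside, 15 mm bore, 14 mm high, lying flat on the table (a dark mat marks the place); origin at the centre of its underside, z up; about 50 g. Not always present
- flask: bystander: amber bottle, 48 mm diameter, 120 mm tall, origin under its centre
- lens_case: bystander: black case, 70 x 110 x 30 mm, origin under its centre
- loupe: bystander: black eye loupe, 42 mm diameter, 36 mm tall, origin under its centre

How it is judged (in metres and radians):
At the end, for the whole second after the job is handed in: Every plug gauge present stands in a vial, shoulder within 6 mm of the mouth's centre, and every ring present lies with the centre of its underside within 6 mm of a stud's foot (large rings thick studs, small rings thin studs); all within 0.12 rad of upright, at rest and released ((distance between plug0 and vial0 below 0.006 m or distance between plug0 and vial1 below 0.006 m or distance between plug0 and vial2 below 0.006 m or distance between plug0 and vial3 below 0.006 m or distance between plug0 and vial4 below 0.006 m) and angle between each of plug0, plug1, plug2, plug3, bigring0, bigring1, bigring2, smallring0, smallring1, smallring2's own z axis and vertical below 0.12 rad and linear speed of each of plug0, plug1, plug2, plug3, bigring0, bigring1, bigring2, smallring0, smallring1, smallring2 below 0.02 m/s and (distance between plug1 and vial0 below 0.006 m or distance between plug1 and vial1 below 0.006 m or distance between plug1 and vial2 below 0.006 m or distance between plug1 and vial3 below 0.006 m or distance between plug1 and vial4 below 0.006 m) and (distance between plug2 and vial0 below 0.006 m or distance between plug2 and vial1 below 0.006 m or distance between plug2 and vial2 below 0.006 m or distance between plug2 and vial3 below 0.006 m or distance between plug2 and vial4 below 0.006 m) and (distance between plug3 and vial0 below 0.006 m or distance between plug3 and vial1 below 0.006 m or distance between plug3 and vial2 below 0.006 m or distance between plug3 and vial3 below 0.006 m or distance between plug3 and vial4 below 0.006 m) and (distance between bigring0 and thick0 below 0.006 m or distance between bigring0 and thick1 below 0.006 m or distance between bigring0 and thick2 below 0.006 m) and (distance between bigring1 and thick0 below 0.006 m or distance between bigring1 and thick1 below 0.006 m or distance between bigring1 and thick2 below 0.006 m) and (distance between bigring2 and thick0 below 0.006 m or distance between bigring2 and thick1 below 0.006 m or distance between bigring2 and thick2 below 0.006 m) and (distance between smallring0 and thin0 below 0.006 m or distance between smallring0 and thin1 below 0.006 m or distance between smallring0 and thin2 below 0.006 m) and (distance between smallring1 and thin0 below 0.006 m or distance between smallring1 and thin1 below 0.006 m or distance between smallring1 and thin2 below 0.006 m) and (distance between smallring2 and thin0 below 0.006 m or distance between smallring2 and thin1 below 0.006 m or distance between smallring2 and thin2 below 0.006 m)); the robot touches nothing.
It fails at once if the flask is shoved more than 30 mm (distance of flask from where it was at the start of the episode above 0.03 m).
It fails at once if the lens case is shoved more than 30 mm (distance of lens_case from where it was at the start of the episode above 0.03 m).
It fails at once if the loupe is shoved more than 30 mm (distance of loupe from where it was at the start of the episode above 0.03 m).
Of plug0, plug1, plug2, plug3 only 3 to 4 are there at a start; the rules pass over those that are not, and their reading is None.
Of bigring0, smallring0, bigring1, smallring1, bigring2, smallring2 only 4 to 6 are there at a start; the rules pass over those that are not, and their reading is None.
At some moment in a run one of bigring0, smallring0, bigring1, smallring1, bigring2, smallring2 may be knocked a few centimetres aside while the robot is not near it.
It also fails if it takes over 210 s, if anything falls off the work surface, if the arm or the gripper's body presses on something with over 40 N, if the wrist force passes 120 N, or if a joint passes its speed limit or range.

### The arm

A 6-joint arm with a two-finger parallel gripper is mounted at the origin on the work surface. World frame = base frame: x ahead of the robot, y to its left, z up, the work surface at z = 0. Lengths are in mm, angles in degrees, forces in N, time in s.
With the tool pointing down it reaches from about 300 to 850 mm from the base axis. Payload 4.2 kg.
Tool frame: the origin (TCP) lies on the centre line of the jaws, within the pads' length; the fingertips stand 14 mm ahead of it and the grasp point (between the pads) lies 5 mm behind it; z points along the fingers, y is the line along which they close (so a half turn about z gives the same grasp; the last joint's range is limited). The gripper opens to 91 mm and grips with 3 to 60 N. Pads are 32 mm wide; open, the fingers measure 118 mm over their backs; the gripper's body (76 mm by 178 mm) begins 60 mm behind the grasp point.
Start: joints at [76.146, 18.312, 89.639, -0, 72.044, -1.146], TCP at [126.493, 560.931, 200.776] pointing down, gripper open.
Joint ranges: [-177.97, 177.97], [-48.28, 115.42], [12.27, 149.76], [-77.06, 257.06], [2.81, 150.46], [-146.56, 146.56]. Speed limits (degrees/s): [147.25, 147.25, 180, 180, 180, 180].

### API

Orientations are given as [roll, pitch, yaw] about the fixed x, y, z axes, in that order (R = Rz(yaw) Ry(pitch) Rx(roll)).
In Python, from workcell import * gives the robot as it stands. The module is installed in compiled form; this text tells all that it offers.
- The arm moves only by the shell command python3 -m crank 'ROWS' [FORCE]. ROWS is JSON, a list of rows, each an object of numbers: "grip": the finger opening in m, from 0 to 0.0912; "x", "y", "z": the shift along the tool's x, y, z in m; "yaw": the turn about the tool's z in rad. In form: [{"grip": .., "x": .., "y": .., "z": .., "yaw": ..}, ...]. A call has exactly 5 rows; each row is the pose to reach, as a shift and turn from the pose commanded when the call began, along the tool's axes at that moment; what a row does not reach only later rows make up. A row lasts 1/12 s, in which the tool goes at most 41.7 mm and 7.16 degrees, less where a joint would pass 70% of its speed; a pose out of reach is approached as far as the arm can. A call with a gripper value outside its range is refused whole. The fingers move at their own pace and stop on an object; FORCE is the grip in N (left out, the last holds). Time passes only in rows, so rows that repeat a pose let the fingers close, or fill a call up. It gives the time, the measured TCP pose, the force, the opening and the grip force at its end, in the units of the state.
- state(): the state, without advancing time (a new reading comes with each control period).
- grab_frame(name): name is "scene" or "top" or "wrist"; returns the picture (420x560x3 uint8, red, green, blue); there is no depth.
- camera_model(name): a dict with "intrinsics" (3x3 intrinsics, pixels), "R" (3x3) and "t" (3): a world point X has camera coordinates R X + t. Camera axes: x right, y down, z forward; pixel columns grow to the right and rows downward; lengths in mm; the calibration is good to about 2 mm. The wrist camera is an equidistant fisheye: a pixel r from the principal point sees the ray r / f radians off the axis. A picture is of the moment at which its call begins: read the wrist's pose just before it. camera_model takes no time and is no camera call; for the wrist camera it gives the pose at the moment of the call.
- job_done(): hands the job in; it is judged then, once.
The state is a dict: "time_s": time; "qpos": joint angles; "qvel": joint speeds; "effort": joint torques, N m; "ee_pos": TCP position; "ee_rot": TCP orientation; "force": force on the tool from outside, world axes, zero at the start; "torque": the same for the moment, N m; "gripper_width": finger opening in mm; "gripper_force": force on a finger pad.
Only numpy, scipy, OpenCV 4.12 (cv2) and the standard library are available. Lean on these libraries where they do the work, as an engineer would, in place of code of your own. Each camera call takes 0.05 s, during which the arm holds its last target. There are 200 camera calls.

## Working session

There is one attempt and no reset: what is moved stays moved. The work goes in short steps, Python scripts to look and compute and a shell command to move; the robot and the scene stay as the last step left them, time stands still between calls to the robot, and variables do not carry over. Pictures are saved under pics/ and viewed, at most 14 in all, crops included, and the job is handed in when it is done.

```bash
mkdir -p pics; python3 - <<'E'
from workcell import *
import cv2
for n in ("top","scene"):
    im=grab_frame(n); cv2.imwrite(f"pics/{n}0.png",im[:,:,::-1]); m=camera_model(n); print(n,m)
s=state(); print(s)
E
```

```text
top {'intrinsics': array([[450.26725254,   0.        , 280.83371382],
       [  0.        , 450.26725254, 209.79475481],
       [  0.        ,   0.        ,   1.        ]]), 'R': array([[ 2.03666225e-02, -9.99792313e-01,  7.28626980e-04],
       [-9.96943314e-01, -2.03635561e-02, -7.54278139e-02],
       [ 7.54269860e-02,  8.09810018e-04, -9.97150999e-01]]), 't': array([ 33.46953857, 580.99191906, 970.00785875])}
scene {'intrinsics': array([[505.51314965,   0.        , 273.85680832],
       [  0.        , 505.51314965, 205.52929342],
       [  0.        ,   0.        ,   1.        ]]), 'R': array([[ 0.37313543,  0.9277762 ,  0.00113164],
       [ 0.55428668, -0.221946  , -0.80218841],
       [-0.74400015,  0.29995217, -0.59706991]]), 't': array([-259.05587135, -267.06697781, 1592.47377415])}
{'time_s': 0.1, 'qpos': array([ 7.61446056e+01,  1.83487637e+01,  8.97004365e+01,  1.95776486e-04,
        7.20450370e+01, -1.14476581e+00]), 'qvel': array([-0.16295501, -0.07058232, -0.11185713, -0.04958415,  0.00647161,
       -0.04068248]), 'effort': array([ 1.46013386e-03, -4.13327229e+01, -2.32507128e+01,  7.28419446e-02,
        4.21545119e-02, -6.26168412e-05]), 'ee_pos': array([126.38566546, 560.43813217, 199.98959392]), 'ee_rot': array([-1.79905785e+02, -2.06883292e-03,  1.67289309e+02]), 'force': array([-0.25209865, -1.24433443,  0.14909758]), 'torque': array([ 0.0137193 , -0.00524042, -0.06174796]), 'gripper_force': 0.0, 'gripper_width': 91.2359035420512}
```

View pics/top0.png

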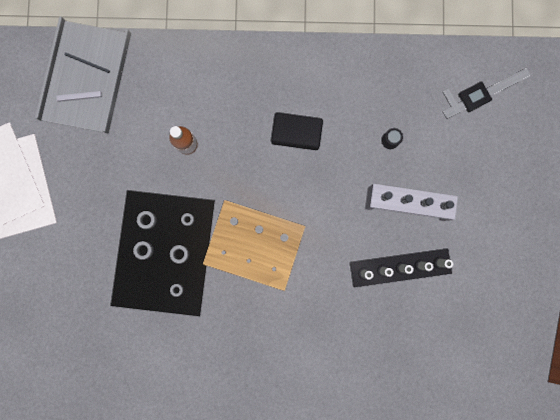

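View pics/scene0.png

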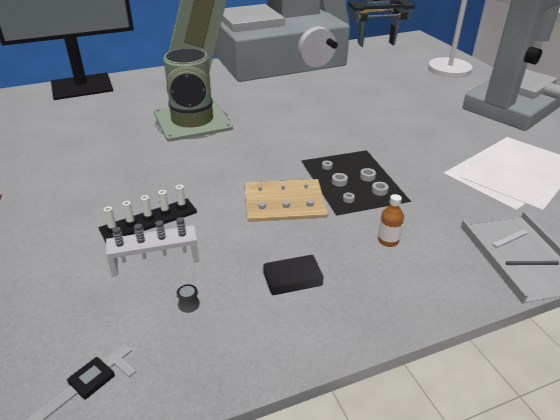

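The top view shows 4 plugs at (386,196), (407,199), (427,202) and (447,205). The vials run from (369,275) to (449,264). Big rings are at (146,220), (143,251) and (179,254), small rings at (187,219) and (176,290). The studs are on the board around (255,245).

```bash
cat > h.py <<'E'
from workcell import *
import numpy as np, cv2
def ray(m,u,v,fish=False):
    K=np.array(m["intrinsics"]);a=(u-K[0,2])/K[0,0];b=(v-K[1,2])/K[1,1]
    if fish:
        r=np.hypot(a,b)+1e-12;d=np.array([a/r*np.sin(r),b/r*np.sin(r),np.cos(r)])
    else: d=np.array([a,b,1.])
    R=np.array(m["R"]);return -R.T@np.array(m["t"]),R.T@d
def p2w(m,u,v,z,fish=False):
    c,d=ray(m,u,v,fish);return (c+d*(z-c[2])/d[2])[:2]
def w2p(m,X,fish=False):
    p=np.array(m["R"])@np.asarray(X,float)+np.array(m["t"]);K=np.array(m["intrinsics"])
    if fish:
        th=np.arctan2(np.hypot(p[0],p[1]),p[2]);s=th/(np.hypot(p[0],p[1])+1e-12)
        a,b=p[0]*s,p[1]*s
    else:a,b=p[0]/p[2],p[1]/p[2]
    return np.array([K[0,0]*a+K[0,2],K[1,1]*b+K[1,2]])
def toolR():
    from scipy.spatial.transform import Rotation as Ro
    return Ro.from_euler('xyz',state()["ee_rot"],degrees=True).as_matrix()
def shift(target):  # world mm -> tool shift in mm
    return toolR().T@(np.asarray(target,float)-state()["ee_pos"])
E
python3 - <<'E'
from h import *
m=camera_model("top")
im=cv2.imread("pics/top0.png"); g=cv2.cvtColor(im,cv2.COLOR_BGR2GRAY)
roi=g[195:315,115:212]; 
n,l,s,c=cv2.connectedComponentsWithStats((roi>85).astype(np.uint8))
for i in range(1,n):
    if 30<s[i,4]<600:
        u,v=c[i]+[115,195]; print("ring",(u,v),s[i,2:],p2w(m,u,v,16).round(1))
for u,v in [(386,196),(447,205)]: print("plug",p2w(m,u,v,95).round(1))
for u,v in [(369,275),(389,272),(408,269),(428,267),(449,264)]: print("vial",p2w(m,u,v,70).round(1))
for u,v in [(234,221),(259,230),(284,237),(224,252),(249,260),(274,269)]: print("stud",p2w(m,u,v,24).round(1))
for u,v in [(174,131)]: print("flask",p2w(m,u,v,120).round(1))
for u,v in [(275,118),(321,122)]: print("case",p2w(m,u,v,30).round(1))
print("loupe",p2w(m,394,136,36).round(1))
w=camera_model("wrist");R=np.array(w["R"]);C=-R.T@w["t"];print(w["intrinsics"],"cam in tool",shift(C).round(1),"axes\n",(toolR().T@R.T).round(3))
cv2.imwrite("pics/w0.png",grab_frame("wrist")[:,:,::-1])
E
```

```text
ring (np.float64(118.27802690582959), np.float64(220.7914798206278)) [ 11  77 446] [548.9 404.2]
ring (np.float64(197.23584905660377), np.float64(196.16981132075472)) [ 39   5 106] [607.2 231.6]
ring (np.float64(145.31460674157304), np.float64(219.45505617977528)) [ 18  18 178] [553.1 344.6]
ring (np.float64(186.89690721649484), np.float64(218.90721649484536)) [13 13 97] [556.2 252.7]
ring (np.float64(207.40404040404042), np.float64(281.6094276094276)) [ 12  89 594] [419.7 202.8]
ring (np.float64(142.0054945054945), np.float64(249.87912087912088)) [ 19  19 182] [485.9 349. ]
ring (np.float64(178.4120879120879), np.float64(253.7802197802198)) [ 18  19 182] [479.  268.6]
ring (np.float64(175.93), np.float64(289.88)) [ 13  13 100] [400.4 271.1]
ring (np.float64(138.69607843137254), np.float64(311.67973856209153)) [ 68   8 306] [351.8 350.4]
plug [ 607.3 -169.2]
plug [ 591.4 -293.9]
vial [ 444.7 -140.3]
vial [ 451.7 -181.7]
vial [ 458.7 -221.1]
vial [ 463.7 -262.7]
vial [ 470.8 -306.3]
stud [553.3 147.5]
stud [534.7  92.2]
stud [520.5  37.2]
stud [485.1 167.5]
stud [468.9 112.5]
stud [450.5  57.5]
flask [727.2 263.2]
case [783.6  62.4]
case [776.6 -39.8]
loupe [ 746.9 -200.2]
[[325.1922621    0.         283.37182197]
 [  0.         325.1922621  207.95848442]
 [  0.           0.           1.        ]] cam in tool [  77.9    0.3 -183.3] axes
 [[-0.    -0.962 -0.274]
 [ 1.    -0.001  0.001]
 [-0.001 -0.273  0.962]]
```

View pics/w0.png

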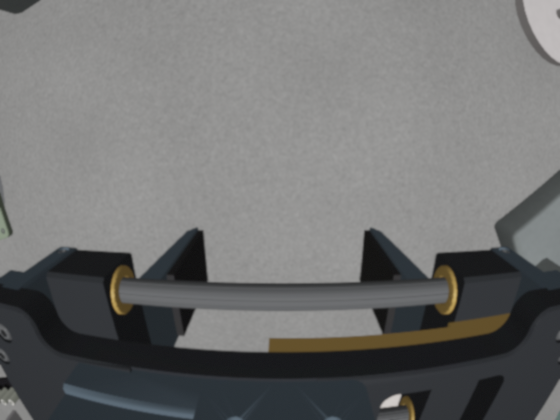

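```bash
cat >> h.py <<'E'
def plan(*wps):
    """wps: (x,y,z,yawdeg) world; prints per-call shifts (m, rad) in tool axes"""
    s=state();p=np.array(s["ee_pos"]);w=s["ee_rot"][2]
    print("now",p.round(1),round(w,1),"grip",round(s["gripper_width"],1))
    for t in wps:
        q=np.array(t[:3],float);d=q-p;dw=(t[3]-w+180)%360-180
        n=max(1,int(np.ceil(max(np.linalg.norm(d)/195,abs(dw)/34))))
        for i in range(n):
            a=np.radians(w+dw*i/n);x=np.array([np.cos(a),np.sin(a)]);y=np.array([np.sin(a),-np.cos(a)])
            e=d/n;print(' x %.4f y %.4f z %.4f yaw %.3f'%(e[:2]@x/1e3,e[:2]@y/1e3,-e[2]/1e3,-np.radians(dw/n)))
        print(' --');p=q;w=t[3]
E
python3 -c "
from h import *
plan((490,270,200,73))"
```

```text
now [126.4 560.5 200.1] 167.3 grip 91.1
 x -0.1395 y -0.0678 z 0.0000 yaw 0.549
 x -0.1544 y 0.0149 z 0.0000 yaw 0.549
 x -0.1240 y 0.0932 z 0.0000 yaw 0.549
 --
```

```bash

python3 -m crank '[{"grip":0.06,"x":-0.14,"y":-0.068,"z":0,"yaw":0.549},{"grip":0.06,"x":-0.14,"y":-0.068,"z":0,"yaw":0.549},{"grip":0.06,"x":-0.14,"y":-0.068,"z":0,"yaw":0.549},{"grip":0.06,"x":-0.14,"y":-0.068,"z":0,"yaw":0.549},{"grip":0.06,"x":-0.14,"y":-0.068,"z":0,"yaw":0.549}]' 20
python3 -m crank '[{"grip":0.06,"x":-0.154,"y":0.015,"z":0,"yaw":0.549},{"grip":0.06,"x":-0.154,"y":0.015,"z":0,"yaw":0.549},{"grip":0.06,"x":-0.154,"y":0.015,"z":0,"yaw":0.549},{"grip":0.06,"x":-0.154,"y":0.015,"z":0,"yaw":0.549},{"grip":0.06,"x":-0.154,"y":0.015,"z":0,"yaw":0.549}]'
python3 -m crank '[{"grip":0.06,"x":-0.124,"y":0.093,"z":0,"yaw":0.549},{"grip":0.06,"x":-0.124,"y":0.093,"z":0,"yaw":0.549},{"grip":0.06,"x":-0.124,"y":0.093,"z":0,"yaw":0.549},{"grip":0.06,"x":-0.124,"y":0.093,"z":0,"yaw":0.549},{"grip":0.06,"x":-0.124,"y":0.093,"z":0,"yaw":0.549}]'
python3 -m crank '[{"grip":0.06},{"grip":0.06},{"grip":0.06},{"grip":0.06},{"grip":0.06}]'
python3 -c "
from h import *
w=camera_model('wrist');cv2.imwrite('pics/w1.png',grab_frame('wrist')[:,:,::-1]);np.save('w1.npy',w,allow_pickle=True)
plan((490,270,200,73))"
```

```text
time_s: 0.57
ee_pos: [251.6, 460.2, 200.6]
ee_rot: [-180.0, 0.2, 135.3]
force: [-0.6, 0.1, 0.1]
gripper_width: 61.3
gripper_force: 0.0
time_s: 0.98
ee_pos: [372.7, 363.9, 200.5]
ee_rot: [179.9, 0.1, 103.8]
force: [-0.5, 0.5, -0.1]
gripper_width: 60.1
gripper_force: 0.0
time_s: 1.4
ee_pos: [494.0, 266.7, 200.2]
ee_rot: [179.9, 0.1, 72.4]
force: [0.6, 0.3, -0.9]
gripper_width: 59.9
gripper_force: 0.0
now [491.9 268.1 200.1] 72.4 grip 59.8
 x 0.0012 y -0.0023 z 0.0001 yaw -0.010
 --validation failed for argument at $[0]...
```

View pics/w1.png

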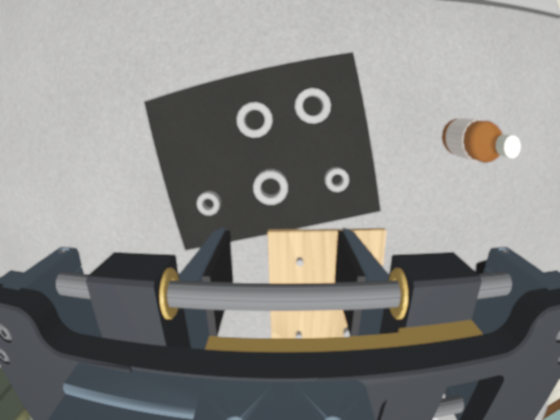

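```bash
cat >> h.py <<'E'
T=np.linspace(0,2*np.pi,60,endpoint=False)
def sil(m,x,y,r,z0,z1,fish=True):
    P=[w2p(m,(x+r*np.cos(a),y+r*np.sin(a),z),fish) for a in T for z in (z0,z1)]
    h=cv2.convexHull(np.array(P,np.float32));M=cv2.moments(h);return np.array([M['m10'],M['m01']])/M['m00'],M['m00']
def solve(m,c,r,z0,z1,fish=True):
    xy=p2w(m,*c,z1,fish)
    for _ in range(4):
        p,_a=sil(m,*xy,r,z0,z1,fish); xy=xy+p2w(m,*c,z1,fish)-p2w(m,*p,z1,fish)
    return xy
def rings(im,m,box,thr,fish=True,z0=0):
    u0,v0,u1,v1=box;g=im[v0:v1,u0:u1].max(2)
    k=(cv2.GaussianBlur(g,(3,3),0)>thr).astype(np.uint8)
    cs,_=cv2.findContours(k,cv2.RETR_EXTERNAL,cv2.CHAIN_APPROX_NONE);out=[]
    for c in cs:
        h=cv2.convexHull(c);M=cv2.moments(h)
        if M['m00']<60 or M['m00']>8000: continue
        e=np.array([M['m10'],M['m01']])/M['m00']+[u0,v0]
        x0=p2w(m,*e,16,fish);rr=[(20,18),(14,14)];ar=[sil(m,*x0,r,z0,z0+hh,fish)[1] for r,hh in rr]
        i=int(np.argmin(np.abs(np.log(np.array(ar)/M['m00']))));xy=solve(m,e,rr[i][0],z0,z0+rr[i][1],fish)
        out.append((i,xy));print(["BIG","small"][i],e.round(1),"area",round(M['m00']),"model",round(ar[i]),xy.round(1))
    return out
E
python3 - <<'E'
from h import *
w=np.load('w1.npy',allow_pickle=True).item()
im=cv2.imread('pics/w1.png');k=np.zeros_like(im)
cv2.fillConvexPoly(k,np.array([(155,106),(347,58),(370,203),(195,240)]),(1,1,1))
rings(im*k,w,(0,0,560,420),100)
print("studs",[p2w(w,u,v,24,True).round(1) for u,v in [(300,262),(298,334),(346,331)]])
m=camera_model("top");im=cv2.imread('pics/top0.png');k=np.zeros_like(im)
cv2.fillConvexPoly(k,np.array([(131,197),(208,203),(196,310),(116,302)]),(1,1,1))
rings(im*k,m,(0,0,560,420),90,False)
plan((500,80,200,73))
E
```

```text
small [208.  203.3] area 480 model 475 [399.  272.4]
BIG [270.2 187.1] area 1024 model 996 [478.  268.7]
small [336.6 179.5] area 505 model 489 [555.6 253.3]
BIG [254.  119.5] area 1066 model 1004 [485.4 349.3]
BIG [312.5 105.4] area 1075 model 1010 [552.7 344.7]
studs [array([484.8, 171.9]), array([450.8,  65.9]), array([515.1,  48.3])]
small [175.9 289.8] area 117 model 148 [399.7 273. ]
BIG [178.5 253.9] area 247 model 290 [478.7 269.7]
BIG [142. 250.] area 250 model 301 [485.6 350.8]
small [187. 219.] area 110 model 140 [556.5 254.3]
BIG [145.4 219.6] area 238 model 297 [553.2 346.3]
now [491.9 268.1 200.1] 72.4 grip 59.8
 x -0.1769 y 0.0645 z 0.0001 yaw -0.010
 --
```

```bash

python3 -m crank '[{"grip":0.06,"x":-0.177,"y":0.065,"z":0,"yaw":-0.01},{"grip":0.06,"x":-0.177,"y":0.065,"z":0,"yaw":-0.01},{"grip":0.06,"x":-0.177,"y":0.065,"z":0,"yaw":-0.01},{"grip":0.06,"x":-0.177,"y":0.065,"z":0,"yaw":-0.01},{"grip":0.06,"x":-0.177,"y":0.065,"z":0,"yaw":-0.01}]'
python3 -m crank '[{"grip":0.06,"x":0,"y":0,"z":0,"yaw":0},{"grip":0.06,"x":0,"y":0,"z":0,"yaw":0},{"grip":0.06,"x":0,"y":0,"z":0,"yaw":0},{"grip":0.06,"x":0,"y":0,"z":0,"yaw":0},{"grip":0.06,"x":0,"y":0,"z":0,"yaw":0}]'
python3 -c "
from h import *
w=camera_model('wrist');cv2.imwrite('pics/w2.png',grab_frame('wrist')[:,:,::-1]);np.save('w2.npy',w,allow_pickle=True)
plan((530,-290,280,83))"
```

```text
time_s: 1.87
ee_pos: [499.1, 78.9, 200.6]
ee_rot: [-180.0, 0.1, 73.5]
force: [0.2, 0.4, -0.4]
gripper_width: 59.5
gripper_force: 0.0
time_s: 2.28
ee_pos: [499.9, 83.3, 200.6]
ee_rot: [-180.0, -0.0, 73.6]
force: [-1.1, 0.3, -0.3]
gripper_width: 59.9
gripper_force: 0.0
now [500.   83.2 200.6] 73.6 grip 60.1
 x -0.1748 y 0.0670 z -0.0397 yaw -0.082
 x -0.1797 y 0.0525 z -0.0397 yaw -0.082
 --
```

View pics/w2.png

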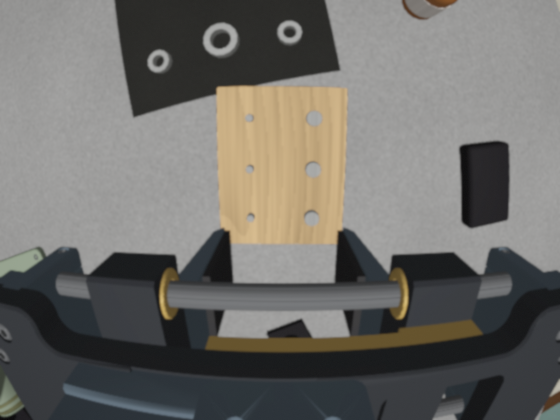

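Studs: thick at (314,118), (313,170) and (312,218); thin at (249,118), (250,169) and (251,217). Next I'll fit them and go on to the plug area.

```bash
cat >> h.py <<'E'
def lsq_row(obs,model):
    """fit rigid 2D model to obs, return fitted pts & residual"""
    obs=np.array(obs);model=np.array(model,float);a=obs-obs.mean(0);b=model-model.mean(0)
    th=np.arctan2((b[:,0]*a[:,1]-b[:,1]*a[:,0]).sum(),(a*b).sum());c,s=np.cos(th),np.sin(th)
    f=b@np.array([[c,s],[-s,c]])+obs.mean(0);print("fit ang",np.degrees(th).round(2),"res",(obs-f).round(1).tolist());return f
E
python3 - <<'E'
from h import *
def studs(m,im,px,fish,w):
    S=cv2.cvtColor(cv2.resize(im,None,fx=4,fy=4,interpolation=cv2.INTER_CUBIC),cv2.COLOR_BGR2HSV)[:,:,1]
    out=[]
    for (u,v,r) in px:
        q=w;sub=S[4*(v-q):4*(v+q),4*(u-q):4*(u+q)];k=(sub<65).astype(np.uint8)
        n,l,s,c=cv2.connectedComponentsWithStats(k);i=1+np.argmax(s[1:,4]);e=(c[i]+.5)/4-.5+[u-q,v-q]
        xy=solve(m,e,r,12,24,fish);out.append(xy);print(e.round(1),s[i,4]/16,sil(m,*xy,r,12,24,fish)[1].round(0),xy.round(1))
    return lsq_row(out,[(0,0),(0,-58),(0,-116),(-72,0),(-72,-58),(-72,-116)]).round(1)
w=np.load('w2.npy',allow_pickle=True).item()
f=studs(w,cv2.imread('pics/w2.png'),[(314,118,9),(313,170,9),(312,218,9),(249,118,4.5),(250,169,4.5),(251,217,4.5)],True,11);print(f.tolist())
f=studs(camera_model("top"),cv2.imread('pics/top0.png'),[(234,221,9),(259,230,9),(284,237,9),(224,252,4.5),(249,260,4.5),(274,269,4.5)],False,6);print(f.tolist())
E
python3 -m crank '[{"grip":0.06,"x":-0.175,"y":0.067,"z":-0.04,"yaw":-0.082},{"grip":0.06,"x":-0.175,"y":0.067,"z":-0.04,"yaw":-0.082},{"grip":0.06,"x":-0.175,"y":0.067,"z":-0.04,"yaw":-0.082},{"grip":0.06,"x":-0.175,"y":0.067,"z":-0.04,"yaw":-0.082},{"grip":0.06,"x":-0.175,"y":0.067,"z":-0.04,"yaw":-0.082}]'
python3 -m crank '[{"grip":0.06,"x":-0.18,"y":0.052,"z":-0.04,"yaw":-0.082},{"grip":0.06,"x":-0.18,"y":0.052,"z":-0.04,"yaw":-0.082},{"grip":0.06,"x":-0.18,"y":0.052,"z":-0.04,"yaw":-0.082},{"grip":0.06,"x":-0.18,"y":0.052,"z":-0.04,"yaw":-0.082},{"grip":0.06,"x":-0.18,"y":0.052,"z":-0.04,"yaw":-0.082}]'
python3 -m crank '[{"grip":0.04,"x":0,"y":0,"z":0,"yaw":0},{"grip":0.04,"x":0,"y":0,"z":0,"yaw":0},{"grip":0.04,"x":0,"y":0,"z":0,"yaw":0},{"grip":0.04,"x":0,"y":0,"z":0,"yaw":0},{"grip":0.04,"x":0,"y":0,"z":0,"yaw":0}]'
python3 -c "
from h import *
w=camera_model('wrist');cv2.imwrite('pics/w3.png',grab_frame('wrist')[:,:,::-1]);np.save('w3.npy',w,allow_pickle=True)
"
```

```text
time_s: 2.75
ee_pos: [515.2, -107.6, 241.7]
ee_rot: [179.9, 0.1, 78.2]
force: [1.1, -0.6, 0.5]
gripper_width: 60.1
gripper_force: 0.0
time_s: 3.17
ee_pos: [529.2, -295.1, 281.3]
ee_rot: [179.9, 0.1, 82.8]
force: [0.6, -0.1, 0.6]
gripper_width: 60.2
gripper_force: 0.0
time_s: 3.58
ee_pos: [528.8, -290.1, 280.6]
ee_rot: [-180.0, -0.0, 83.0]
force: [-0.3, -0.3, -0.1]
gripper_width: 40.1
gripper_force: 0.0Traceback (most recent call last):
  File "<stdin>", line 11, in <module>
  File "<stdin>", line 8, in studs
AttributeError: 'float' object has no attribute 'round'
```

View pics/w3.png

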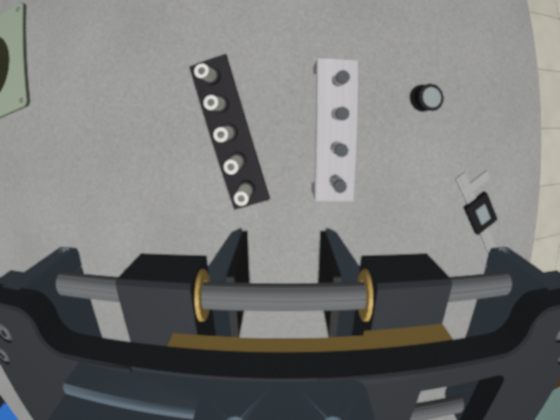

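Vial mouths are at (202,71), (211,102), (221,134), (231,165) and (241,198). Plugs are at (343,77), (342,114), (341,150) and (339,185).

```bash
cat >> h.py <<'E'
def blob(im,u,v,q,f,m,r,z0,z1,fish=True,hull=True):
    """f: gray/hsv upsampled patch -> mask; biggest blob silhouette -> world xy"""
    sub=cv2.resize(im[v-q:v+q,u-q:u+q],None,fx=4,fy=4,interpolation=cv2.INTER_CUBIC)
    cs,_=cv2.findContours(f(sub).astype(np.uint8),cv2.RETR_EXTERNAL,cv2.CHAIN_APPROX_NONE)
    c=max(cs,key=cv2.contourArea);c=cv2.convexHull(c);M=cv2.moments(c)
    e=(np.array([M['m10'],M['m01']])/M['m00']+.5)/4-.5+[u-q,v-q]
    xy=solve(m,e,r,z0,z1,fish);print(e.round(1),"area",round(M['m00']/16),"model",round(sil(m,*xy,r,z0,z1,fish)[1]),xy.round(1));return xy
sat=lambda t:lambda s:cv2.cvtColor(s,cv2.COLOR_BGR2HSV)[:,:,1]<t
br=lambda t:lambda s:s.min(2)>t
dk=lambda t:lambda s:s.max(2)<t
STUD=[(0,0),(0,-58),(0,-116),(-72,0),(-72,-58),(-72,-116)]
E
python3 - <<'E'
from h import *
w=np.load('w2.npy',allow_pickle=True).item();im=cv2.imread('pics/w2.png')
o=[blob(im,u,v,10,sat(65),w,r,12,24) for u,v,r in [(314,118,9),(313,170,9),(312,218,9),(249,118,4.5),(250,169,4.5),(251,217,4.5)]]
print(lsq_row(o,STUD).round(1).tolist())
m=camera_model("top");im=cv2.imread('pics/top0.png')
o=[blob(im,u,v,6,sat(65),m,r,12,24,False) for u,v,r in [(234,221,9),(259,230,9),(284,237,9),(224,252,4.5),(249,260,4.5),(274,269,4.5)]]
print(lsq_row(o,STUD).round(1).tolist())
w=np.load('w3.npy',allow_pickle=True).item();im=cv2.imread('pics/w3.png')
print("vials");o=[blob(im,u,v,17,br(120),w,9,10,70) for u,v in [(205,72),(214,103),(223,134),(233,165),(243,196)]]
print(lsq_row(o,[(0,-42*i) for i in range(5)]).round(1).tolist())
print("plugs");o=[blob(im,u,v,14,dk(115),w,8,62,102) for u,v in [(342,77),(341,114),(340,150),(338,184)]]
print(lsq_row(o,[(0,-42*i) for i in range(4)]).round(1).tolist())
c=cv2.resize(im[50:215,180:370],None,fx=4,fy=3.6,interpolation=cv2.INTER_CUBIC);cv2.imwrite('pics/c3.png',c)
E
```

```text
[313.8 118. ] area 215 model 217 [553.6 148.9]
[312.7 169.3] area 214 model 222 [536.8  93.1]
[311.2 218.1] area 201 model 220 [519.9  37.4]
[248.7 117.6] area 57 model 59 [484.4 169.9]
[249.1 168.9] area 57 model 63 [467.4 114. ]
[250.1 217.7] area 57 model 67 [450.6  58.2]
fit ang -16.79 res [[0.2, 0.2], [0.2, -0.1], [0.1, -0.3], [-0.0, 0.4], [-0.2, -0.0], [-0.3, -0.3]]
[[553.3, 148.7], [536.6, 93.2], [519.8, 37.7], [484.4, 169.5], [467.6, 114.0], [450.9, 58.5]]
[233.6 220.9] area 50 model 57 [553.7 149. ]
[258.6 229. ] area 50 model 55 [537.   93.3]
[283.8 237.2] area 50 model 53 [520.1  37.5]
[223.1 252.1] area 12 model 16 [484.8 170.1]
[248.3 260.5] area 12 model 15 [467.6 114.3]
[273.6 268.6] area 12 model 15 [451.   58.5]
fit ang -16.85 res [[0.1, 0.2], [0.2, -0.0], [0.1, -0.3], [0.1, 0.4], [-0.3, 0.1], [-0.1, -0.2]]
[[553.6, 148.8], [536.8, 93.3], [520.0, 37.8], [484.7, 169.7], [467.9, 114.2], [451.1, 58.7]]
vials
[198.7  67.9] area 658 model 317 [ 437.2 -130.5]
[210.9 102.1] area 203 model 283 [ 447.7 -178.6]
[220.8 134.1] area 205 model 267 [ 454.9 -222.1]
[231.1 165.9] area 211 model 274 [ 462.1 -265.4]
[240.1 203. ] area 597 model 302 [ 466.1 -316.8]
fit ang 8.93 res [[-3.4, 9.2], [0.6, 2.5], [1.3, 0.6], [2.0, -1.2], [-0.6, -11.1]]
[[440.6, -139.7], [447.1, -181.2], [453.6, -222.7], [460.1, -264.2], [466.6, -305.7]]
plugs
[340.9  77.6] area 144 model 238 [ 609.3 -172.2]
[341.  113.2] area 126 model 222 [ 604.5 -214. ]
[339.5 149. ] area 134 model 227 [ 598.5 -255.9]
[337.7 183.5] area 159 model 245 [ 592.8 -297. ]
fit ang -7.58 res [[-0.3, 0.1], [0.5, -0.0], [-0.0, -0.3], [-0.2, 0.2]]
[[609.6, -172.3], [604.1, -214.0], [598.5, -255.6], [593.0, -297.2]]
```

View pics/c3.png

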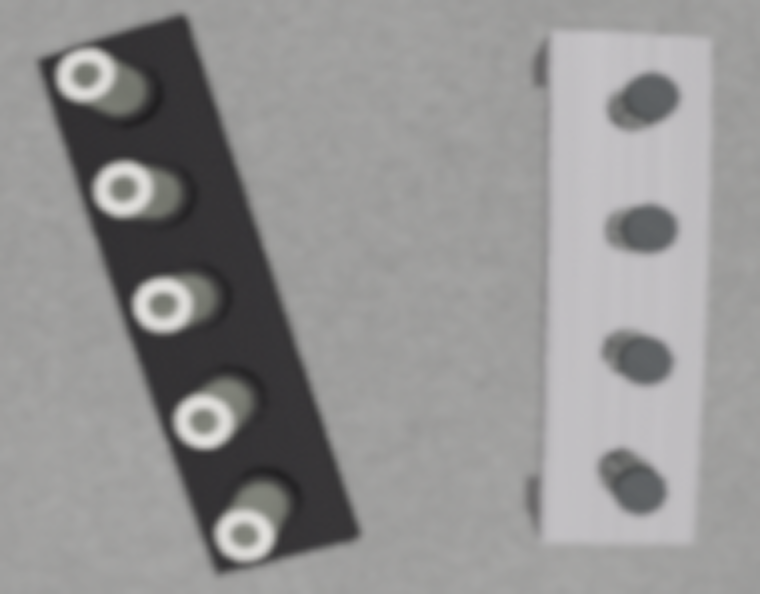

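```bash
python3 - <<'E'
from h import *
w=np.load('w3.npy',allow_pickle=True).item();im=cv2.imread('pics/w3.png')
for t in (175,190):
    print("vials",t);o=[blob(im,u,v,12,br(t),w,9,70,70) for u,v in [(202,71),(211,102),(221,134),(231,166),(241,197)]]
    print(lsq_row(o,[(0,-42*i) for i in range(5)]).round(1).tolist())
print(im[77,330:352].max(1),im[114,330:352].max(1))
for t in (95,102):
    print("plugs",t);o=[blob(im,u,v,14,dk(t),w,8,102,102) for u,v in [(342,77),(341,114),(340,150),(338,184)]]
    print(lsq_row(o,[(0,-42*i) for i in range(4)]).round(1).tolist())
E
```

```text
vials 175
[201.1  70.4] area 146 model 158 [ 445.8 -139.1]
[210.6 102. ] area 151 model 164 [ 452.5 -180.5]
[220.4 134.2] area 153 model 165 [ 459.1 -221.7]
[230.6 166.5] area 150 model 162 [ 465.7 -263.1]
[240.8 198.1] area 144 model 154 [ 472.4 -304.3]
fit ang 9.12 res [[0.0, -0.3], [0.1, -0.2], [-0.0, 0.1], [-0.0, 0.1], [-0.1, 0.3]]
[[445.8, -138.8], [452.4, -180.3], [459.1, -221.7], [465.8, -263.2], [472.4, -304.7]]
vials 190
[201.   70.4] area 131 model 158 [ 445.8 -139.1]
[210.5 102. ] area 137 model 164 [ 452.4 -180.5]
[220.4 134.2] area 138 model 165 [ 459.1 -221.6]
[230.6 166.5] area 137 model 162 [ 465.7 -263.1]
[240.8 198.1] area 129 model 154 [ 472.3 -304.4]
fit ang 9.13 res [[0.0, -0.3], [0.0, -0.2], [0.0, 0.1], [-0.0, 0.1], [-0.1, 0.3]]
[[445.7, -138.8], [452.4, -180.3], [459.1, -221.7], [465.7, -263.2], [472.4, -304.7]]
[193 180 154 133 119 100  86  89  95  96  98  97  99  99  99 100  99 100
 106 134 169 186] [181 154 133 127 117  98  88  93  97  98  98  99  99 100 100 100 100 103
 120 154 181 190]
plugs 95
[338.5  79.2] area 28 model 157 [ 603.4 -175.6]
[336.8 113.9] area 15 model 159 [ 596.9 -214.4]
[336.3 147.8] area 19 model 155 [ 592.5 -252.3]
[336.7 182.1] area 35 model 148 [ 589.4 -291.6]
fit ang -6.86 res [[0.3, -4.7], [-1.1, -1.8], [-0.5, 2.0], [1.3, 4.4]]
[[603.1, -170.9], [598.1, -212.6], [593.0, -254.3], [588.0, -296.0]]
plugs 102
[341.4  77.2] area 104 model 156 [ 606.9 -173.5]
[340.9 113.1] area 98 model 158 [ 601.6 -213.9]
[339.8 149.2] area 98 model 154 [ 596.3 -254.3]
[338.5 184.5] area 104 model 147 [ 591.1 -294.6]
fit ang -7.43 res [[-0.2, -1.9], [-0.1, -0.6], [0.0, 0.6], [0.3, 1.9]]
[[607.1, -171.6], [601.7, -213.3], [596.3, -254.9], [590.9, -296.6]]
```

```bash
python3 - <<'E'
from h import *
w=np.load('w3.npy',allow_pickle=True).item();im=cv2.imread('pics/w3.png')
for t in (130,150):
    print("plugs",t);o=[blob(im,u,v,14,dk(t),w,8,62,102) for u,v in [(342,77),(341,114),(340,150),(338,184)]]
    print(lsq_row(o,[(0,-42*i) for i in range(4)]).round(1).tolist())
print("manual",[p2w(w,u,v,102,True).round(1).tolist() for u,v in [(343.75,76.9),(343.25,113.3),(341.25,150),(340,186.1)]])
for t in (130,145):
    m=camera_model("top");tm=cv2.imread('pics/top0.png')
    print('top',[blob(tm,u,v,8,dk(t),m,8,62,102,False) for u,v in [(386,196),(407,199),(427,202),(447,205)]])
plan((609,-173,125,83))
E
```

```text
plugs 130
[340.6  77.8] area 173 model 238 [ 608.9 -172.4]
[340.5 113.2] area 156 model 222 [ 603.9 -214. ]
[339.2 148.9] area 164 model 227 [ 598.2 -255.7]
[337.7 183.5] area 184 model 245 [ 592.7 -297. ]
fit ang -7.45 res [[-0.2, -0.1], [0.2, -0.0], [-0.0, -0.1], [-0.0, 0.2]]
[[609.1, -172.3], [603.7, -213.9], [598.2, -255.6], [592.8, -297.2]]
plugs 150
[340.5  77.8] area 204 model 238 [ 608.8 -172.5]
[340.2 113.2] area 189 model 221 [ 603.6 -214. ]
[339.1 148.8] area 194 model 226 [ 598.  -255.6]
[337.6 183.4] area 213 model 245 [ 592.7 -297. ]
fit ang -7.39 res [[-0.1, -0.2], [0.1, -0.1], [-0.0, 0.0], [0.0, 0.2]]
[[608.9, -172.3], [603.5, -213.9], [598.1, -255.6], [592.7, -297.2]]
manual [[609.5, -173.4], [604.3, -214.3], [597.9, -255.3], [592.8, -296.6]]
[386.4 195.8] area 73 model 85 [ 609.  -172.7]
[406.5 198.9] area 80 model 91 [ 603.6 -214.4]
[426.6 201.8] area 85 model 97 [ 598.2 -256. ]
[446.7 204.8] area 91 model 103 [ 593.  -297.7]
top [array([ 609.01616158, -172.65777996]), array([ 603.55116668, -214.37250265]), array([ 598.24857345, -256.03454635]), array([ 592.96568437, -297.67043296])]
[386.3 195.8] area 79 model 85 [ 609.1 -172.6]
[406.5 198.8] area 86 model 91 [ 603.6 -214.4]
[426.6 201.8] area 91 model 97 [ 598.3 -256.1]
[446.7 204.8] area 98 model 103 [ 593.  -297.6]
top [array([ 609.08048224, -172.61315623]), array([ 603.62231627, -214.37749562]), array([ 598.29989773, -256.06692802]), array([ 592.97585912, -297.58814797])]
now [ 528.8 -290.3  280.7] 83.0 grip 39.7
 x 0.0631 y 0.0327 z 0.0779 yaw 0.000
 x 0.0631 y 0.0327 z 0.0779 yaw 0.000
 --
```

```bash

python3 -m crank '[{"grip":0.04,"x":0.126,"y":0.066,"z":0.12,"yaw":0},{"grip":0.04,"x":0.126,"y":0.066,"z":0.12,"yaw":0},{"grip":0.04,"x":0.126,"y":0.066,"z":0.12,"yaw":0},{"grip":0.04,"x":0.126,"y":0.066,"z":0.12,"yaw":0},{"grip":0.04,"x":0.126,"y":0.066,"z":0.12,"yaw":0}]' 25 >/dev/null
python3 -m crank '[{"grip":0.04,"x":0,"y":0,"z":0,"yaw":0},{"grip":0.04,"x":0,"y":0,"z":0,"yaw":0},{"grip":0.04,"x":0,"y":0,"z":0,"yaw":0},{"grip":0.04,"x":0,"y":0,"z":0,"yaw":0},{"grip":0.04,"x":0,"y":0,"z":0,"yaw":0}]'
python3 -c "
from h import *
w=camera_model('wrist');cv2.imwrite('pics/w4.png',grab_frame('wrist')[:,:,::-1]);np.save('w4.npy',w,allow_pickle=True)
plan((608.9,-172.4,81,83))"
```

```text
time_s: 4.47
ee_pos: [609.9, -176.2, 162.5]
ee_rot: [179.8, 0.0, 82.8]
force: [0.2, -0.1, -0.8]
gripper_width: 40.1
gripper_force: 0.0
now [ 609.8 -176.1  162.2] 82.8 grip 39.7
 x 0.0036 y -0.0014 z 0.0812 yaw -0.003
 --
```

View pics/w4.png

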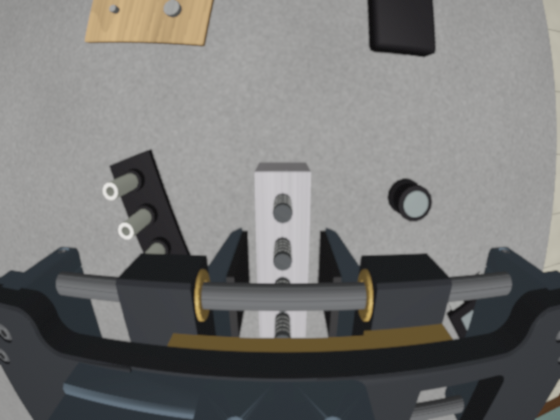

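```bash
python3 -c "
from h import *
w=np.load('w4.npy',allow_pickle=True).item();im=cv2.imread('pics/w4.png')
blob(im,283,209,19,dk(130),w,8,62,102);blob(im,283,254,19,dk(130),w,8,62,102)"

```

```text
[282.2 208.1] area 416 model 523 [ 609.1 -172.1]
[282.1 253.6] area 469 model 568 [ 603.8 -213.6]
```

```bash

python3 -m crank '[{"grip":0.04,"x":0.0038,"y":-0.0012,"z":0.02,"yaw":0},{"grip":0.04,"x":0.0038,"y":-0.0012,"z":0.045,"yaw":0},{"grip":0.04,"x":0.0038,"y":-0.0012,"z":0.07,"yaw":0},{"grip":0.04,"x":0.0038,"y":-0.0012,"z":0.081,"yaw":0},{"grip":0.04,"x":0.0038,"y":-0.0012,"z":0.081,"yaw":0}]' 25
python3 -m crank '[{"grip":0.04,"x":0,"y":0,"z":0,"yaw":0},{"grip":0.01,"x":0,"y":0,"z":0,"yaw":0},{"grip":0.01,"x":0,"y":0,"z":0,"yaw":0},{"grip":0.01,"x":0,"y":0,"z":0,"yaw":0},{"grip":0.01,"x":0,"y":0,"z":0,"yaw":0}]' 25
python3 -m crank '[{"grip":0.01,"x":0,"y":0,"z":-0.02,"yaw":0},{"grip":0.01,"x":0,"y":0,"z":-0.045,"yaw":0},{"grip":0.01,"x":0,"y":0,"z":-0.07,"yaw":0},{"grip":0.01,"x":0,"y":0,"z":-0.085,"yaw":0},{"grip":0.01,"x":0,"y":0,"z":-0.085,"yaw":0}]'
python3 -c "
from h import *
w=camera_model('wrist');cv2.imwrite('pics/w5.png',grab_frame('wrist')[:,:,::-1]);np.save('w5.npy',w,allow_pickle=True)
plan((445.8,-138.9,165,83))"
```

```text
time_s: 4.93
ee_pos: [607.1, -171.0, 77.4]
ee_rot: [-179.7, -0.1, 82.8]
force: [0.4, 0.3, 0.5]
gripper_width: 40.0
gripper_force: 0.0
time_s: 5.35
ee_pos: [609.6, -171.1, 80.8]
ee_rot: [179.9, 0.0, 82.9]
force: [0.1, 0.2, 0.8]
gripper_width: 16.4
gripper_force: 0.2
time_s: 5.77
ee_pos: [611.4, -171.5, 169.2]
ee_rot: [179.5, 0.1, 82.9]
force: [0.1, -0.5, -0.9]
gripper_width: 14.7
gripper_force: 25.0
now [ 610.1 -171.2  166.7] 82.9 grip 13.9
 x 0.0117 y -0.1671 z 0.0017 yaw -0.002
 --
```

View pics/w5.png

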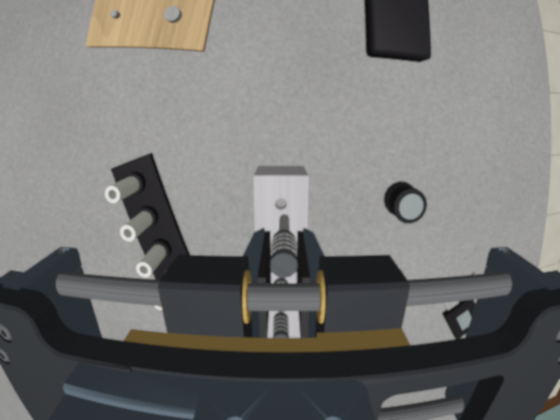

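```bash

python3 -m crank '[{"grip":0.01,"x":0.003,"y":-0.04,"z":0.0,"yaw":0},{"grip":0.01,"x":0.006,"y":-0.08,"z":0.0,"yaw":0},{"grip":0.01,"x":0.01,"y":-0.12,"z":0.003,"yaw":0},{"grip":0.01,"x":0.012,"y":-0.155,"z":0.007,"yaw":0},{"grip":0.01,"x":0.013,"y":-0.167,"z":0.007,"yaw":0}]'
python3 -m crank '[{"grip":0.01,"x":0,"y":0,"z":0,"yaw":0},{"grip":0.01,"x":0,"y":0,"z":0,"yaw":0},{"grip":0.01,"x":0,"y":0,"z":0,"yaw":0},{"grip":0.01,"x":0,"y":0,"z":0,"yaw":0},{"grip":0.01,"x":0,"y":0,"z":0,"yaw":0}]'
python3 -c "
from h import *
w=camera_model('wrist');cv2.imwrite('pics/w6.png',grab_frame('wrist')[:,:,::-1]);np.save('w6.npy',w,allow_pickle=True)
plan((445.9,-137.7,134,83),(445.9,-137.7,88,83))"
```

```text
time_s: 6.23
ee_pos: [437.8, -135.4, 155.2]
ee_rot: [-179.5, -0.1, 82.9]
force: [-0.4, 0.8, -1.3]
gripper_width: 14.6
gripper_force: 25.0
time_s: 6.65
ee_pos: [446.1, -137.6, 157.5]
ee_rot: [180.0, -0.0, 82.9]
force: [-0.4, 0.1, -0.6]
gripper_width: 14.5
gripper_force: 25.0
now [ 445.9 -137.6  157.4] 82.9 grip 14.7
 x -0.0001 y 0.0001 z 0.0234 yaw -0.002
 --
 x 0.0000 y 0.0000 z 0.0460 yaw -0.000
 --
```

View pics/w6.png

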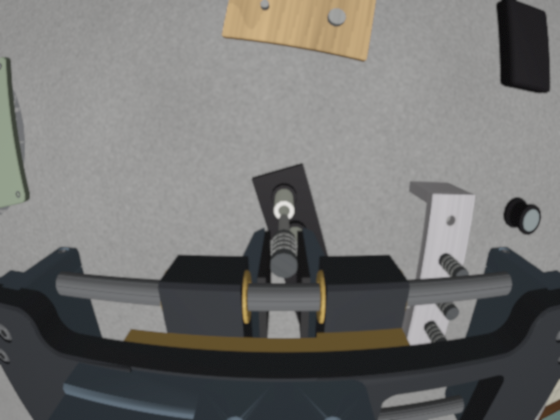

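The rod tip at (284,212) lines up with the vial mouth at (284,209). I'll insert it.

```bash

python3 -m crank '[{"grip":0.01,"x":0,"y":0,"z":0.008,"yaw":0},{"grip":0.01,"x":0,"y":0,"z":0.014,"yaw":0},{"grip":0.01,"x":0,"y":0,"z":0.02,"yaw":0},{"grip":0.01,"x":0,"y":0,"z":0.026,"yaw":0},{"grip":0.01,"x":0,"y":0,"z":0.03,"yaw":0}]'
python3 -m crank '[{"grip":0.01,"x":0,"y":0,"z":0.006,"yaw":0},{"grip":0.01,"x":0,"y":0,"z":0.014,"yaw":0},{"grip":0.01,"x":0,"y":0,"z":0.022,"yaw":0},{"grip":0.01,"x":0,"y":0,"z":0.03,"yaw":0},{"grip":0.01,"x":0,"y":0,"z":0.034,"yaw":0}]'
python3 -m crank '[{"grip":0.01,"x":0,"y":0,"z":0.002,"yaw":0},{"grip":0.01,"x":0,"y":0,"z":0.004,"yaw":0},{"grip":0.01,"x":0,"y":0,"z":0.005,"yaw":0},{"grip":0.01,"x":0,"y":0,"z":0.005,"yaw":0},{"grip":0.01,"x":0,"y":0,"z":0.005,"yaw":0}]'
```

```text
time_s: 7.12
ee_pos: [444.9, -137.3, 126.7]
ee_rot: [-180.0, -0.0, 82.9]
force: [0.4, 0.1, 0.3]
gripper_width: 14.4
gripper_force: 25.0
time_s: 7.53
ee_pos: [445.0, -137.3, 92.7]
ee_rot: [-180.0, -0.0, 82.9]
force: [1.5, -0.2, 0.4]
gripper_width: 14.7
gripper_force: 25.0
time_s: 7.95
ee_pos: [445.1, -137.4, 88.8]
ee_rot: [180.0, -0.0, 82.9]
force: [0.9, -0.3, -1.5]
gripper_width: 14.6
gripper_force: 25.0
```

```bash

python3 -m crank '[{"grip":0.04,"x":0,"y":0,"z":0,"yaw":0},{"grip":0.04,"x":0,"y":0,"z":0,"yaw":0},{"grip":0.04,"x":0,"y":0,"z":0,"yaw":0},{"grip":0.04,"x":0,"y":0,"z":0,"yaw":0},{"grip":0.04,"x":0,"y":0,"z":-0.01,"yaw":0}]'
python3 -m crank '[{"grip":0.04,"x":0,"y":0,"z":-0.03,"yaw":0},{"grip":0.04,"x":0,"y":0,"z":-0.06,"yaw":0},{"grip":0.04,"x":-0.02,"y":0.03,"z":-0.06,"yaw":0},{"grip":0.04,"x":-0.04,"y":0.065,"z":-0.06,"yaw":0},{"grip":0.04,"x":-0.05,"y":0.1,"z":-0.06,"yaw":0}]'
python3 -c "
from h import *
plan((603.6,-213.9,140,83))"
```

```text
time_s: 8.37
ee_pos: [443.4, -136.8, 97.4]
ee_rot: [-179.8, -0.1, 82.9]
force: [-0.2, 1.5, -0.1]
gripper_width: 39.7
gripper_force: 0.0
time_s: 8.78
ee_pos: [538.8, -201.2, 160.0]
ee_rot: [179.9, 0.1, 82.8]
force: [0.7, 0.7, -0.0]
gripper_width: 40.3
gripper_force: 0.0
now [ 538.8 -201.2  160. ] 82.8 grip 40.3
 x -0.0045 y 0.0659 z 0.0200 yaw -0.003
 --
```

```bash

python3 -m crank '[{"grip":0.04,"x":0,"y":0.03,"z":0.01,"yaw":0},{"grip":0.04,"x":-0.005,"y":0.06,"z":0.02,"yaw":0},{"grip":0.04,"x":-0.005,"y":0.06,"z":0.02,"yaw":0},{"grip":0.04,"x":-0.005,"y":0.06,"z":0.02,"yaw":0},{"grip":0.04,"x":-0.005,"y":0.06,"z":0.02,"yaw":0}]'
python3 -m crank '[{"grip":0.04,"x":0,"y":0,"z":0,"yaw":0},{"grip":0.04,"x":0,"y":0,"z":0,"yaw":0},{"grip":0.04,"x":0,"y":0,"z":0,"yaw":0},{"grip":0.04,"x":0,"y":0,"z":0,"yaw":0},{"grip":0.04,"x":0,"y":0,"z":0,"yaw":0}]' >/dev/null
python3 -c "
from h import *
plan((603.6,-213.9,81,83))"
```

```text
time_s: 9.2
ee_pos: [596.0, -211.4, 138.3]
ee_rot: [-179.9, -0.0, 82.9]
force: [-0.7, 0.9, 0.1]
gripper_width: 39.8
gripper_force: 0.0
now [ 596.7 -211.6  139.3] 82.9 grip 40.1
 x -0.0014 y 0.0071 z 0.0583 yaw -0.002
 --
```

```bash

python3 -m crank '[{"grip":0.04,"x":-0.0014,"y":0.0071,"z":0.01,"yaw":0},{"grip":0.04,"x":-0.0014,"y":0.0071,"z":0.03,"yaw":0},{"grip":0.04,"x":-0.0014,"y":0.0071,"z":0.048,"yaw":0},{"grip":0.04,"x":-0.0014,"y":0.0071,"z":0.058,"yaw":0},{"grip":0.04,"x":-0.0014,"y":0.0071,"z":0.058,"yaw":0}]' 25 >/dev/null
python3 -m crank '[{"grip":0.04,"x":0,"y":0,"z":0,"yaw":0},{"grip":0.01,"x":0,"y":0,"z":0,"yaw":0},{"grip":0.01,"x":0,"y":0,"z":0,"yaw":0},{"grip":0.01,"x":0,"y":0,"z":0,"yaw":0},{"grip":0.01,"x":0,"y":0,"z":0,"yaw":0}]' 25
python3 -m crank '[{"grip":0.01,"x":0,"y":0,"z":0,"yaw":0},{"grip":0.01,"x":0,"y":0,"z":-0.02,"yaw":0},{"grip":0.01,"x":0,"y":0,"z":-0.045,"yaw":0},{"grip":0.01,"x":0,"y":0,"z":-0.07,"yaw":0},{"grip":0.01,"x":0,"y":0,"z":-0.08,"yaw":0}]'
python3 -m crank '[{"grip":0.01,"x":0,"y":-0.02,"z":0.0,"yaw":0},{"grip":0.01,"x":0.008,"y":-0.055,"z":0.0,"yaw":0},{"grip":0.01,"x":0.01,"y":-0.09,"z":0.003,"yaw":0},{"grip":0.01,"x":0.014,"y":-0.125,"z":0.005,"yaw":0},{"grip":0.01,"x":0.015,"y":-0.145,"z":0.005,"yaw":0}]' >/dev/null
python3 -m crank '[{"grip":0.01,"x":0,"y":0,"z":0,"yaw":0},{"grip":0.01,"x":0,"y":0,"z":0,"yaw":0},{"grip":0.01,"x":0,"y":0,"z":0,"yaw":0},{"grip":0.01,"x":0,"y":0,"z":0,"yaw":0},{"grip":0.01,"x":0,"y":0,"z":0,"yaw":0}]'
python3 -c "
from h import *
plan((452.4,-180.4,127,83))"
```

```text
time_s: 10.45
ee_pos: [604.2, -214.1, 81.6]
ee_rot: [179.9, 0.0, 82.9]
force: [-0.2, 0.9, 0.1]
gripper_width: 15.7
gripper_force: 0.0
time_s: 10.87
ee_pos: [605.4, -214.6, 164.5]
ee_rot: [179.7, 0.1, 82.9]
force: [0.7, 0.3, -0.7]
gripper_width: 14.1
gripper_force: 25.0
time_s: 11.7
ee_pos: [462.8, -181.4, 155.5]
ee_rot: [180.0, -0.0, 82.9]
force: [-0.0, 0.6, 0.4]
gripper_width: 14.2
gripper_force: 25.0
now [ 462.8 -181.4  155.5] 82.9 grip 14.2
 x -0.0003 y -0.0104 z 0.0285 yaw -0.002
 --
```

```bash

python3 -m crank '[{"grip":0.01,"x":0,"y":-0.006,"z":0,"yaw":0},{"grip":0.01,"x":-0.0005,"y":-0.0104,"z":0.004,"yaw":0},{"grip":0.01,"x":-0.0005,"y":-0.0104,"z":0.008,"yaw":0},{"grip":0.01,"x":-0.0005,"y":-0.0104,"z":0.01,"yaw":0},{"grip":0.01,"x":-0.0005,"y":-0.0104,"z":0.01,"yaw":0}]'
python3 -m crank '[{"grip":0.01,"x":0,"y":0,"z":0.005,"yaw":0},{"grip":0.01,"x":0,"y":0,"z":0.012,"yaw":0},{"grip":0.01,"x":0,"y":0,"z":0.018,"yaw":0},{"grip":0.01,"x":0,"y":0,"z":0.024,"yaw":0},{"grip":0.01,"x":0,"y":0,"z":0.028,"yaw":0}]'
python3 -m crank '[{"grip":0.01,"x":0,"y":0,"z":0.006,"yaw":0},{"grip":0.01,"x":0,"y":0,"z":0.013,"yaw":0},{"grip":0.01,"x":0,"y":0,"z":0.019,"yaw":0},{"grip":0.01,"x":0,"y":0,"z":0.024,"yaw":0},{"grip":0.01,"x":0,"y":0,"z":0.027,"yaw":0}]'
python3 -m crank '[{"grip":0.01,"x":0,"y":0,"z":0.0,"yaw":0},{"grip":0.01,"x":0,"y":0,"z":0.0,"yaw":0},{"grip":0.01,"x":0,"y":0,"z":0.0,"yaw":0},{"grip":0.01,"x":0,"y":0,"z":0.0,"yaw":0},{"grip":0.01,"x":0,"y":0,"z":0.0,"yaw":0}]'

```

```text
time_s: 12.12
ee_pos: [450.9, -180.2, 145.0]
ee_rot: [-179.9, -0.0, 82.9]
force: [-0.7, 0.1, -0.1]
gripper_width: 14.4
gripper_force: 25.0
time_s: 12.53
ee_pos: [451.5, -180.3, 116.9]
ee_rot: [-180.0, -0.0, 82.9]
force: [0.7, -0.4, -0.5]
gripper_width: 14.4
gripper_force: 25.0
time_s: 12.95
ee_pos: [451.6, -180.4, 90.1]
ee_rot: [180.0, -0.0, 82.9]
force: [1.2, -0.3, 0.3]
gripper_width: 14.7
gripper_force: 25.0
time_s: 13.37
ee_pos: [451.5, -180.4, 90.8]
ee_rot: [180.0, -0.0, 82.9]
force: [1.1, 0.7, -1.9]
gripper_width: 14.4
gripper_force: 25.0
```

```bash

python3 -m crank '[{"grip":0.04,"x":0,"y":0,"z":0.001,"yaw":0},{"grip":0.04,"x":0,"y":0,"z":0.001,"yaw":0},{"grip":0.04,"x":0,"y":0,"z":0,"yaw":0},{"grip":0.04,"x":0,"y":0,"z":-0.01,"yaw":0},{"grip":0.04,"x":0,"y":0,"z":-0.03,"yaw":0}]' >/dev/null
python3 -m crank '[{"grip":0.04,"x":0,"y":0,"z":-0.03,"yaw":0},{"grip":0.04,"x":-0.01,"y":0.03,"z":-0.03,"yaw":0},{"grip":0.04,"x":-0.025,"y":0.065,"z":-0.03,"yaw":0},{"grip":0.04,"x":-0.04,"y":0.1,"z":-0.03,"yaw":0},{"grip":0.04,"x":-0.05,"y":0.135,"z":-0.03,"yaw":0}]' >/dev/null
python3 -m crank '[{"grip":0.04,"x":-0.006,"y":0.02,"z":0.01,"yaw":0},{"grip":0.04,"x":-0.006,"y":0.02,"z":0.01,"yaw":0},{"grip":0.04,"x":-0.006,"y":0.02,"z":0.01,"yaw":0},{"grip":0.04,"x":-0.006,"y":0.02,"z":0.01,"yaw":0},{"grip":0.04,"x":-0.006,"y":0.02,"z":0.01,"yaw":0}]' >/dev/null
python3 -m crank '[{"grip":0.04,"x":0,"y":0,"z":0,"yaw":0},{"grip":0.04,"x":0,"y":0,"z":0,"yaw":0},{"grip":0.04,"x":0,"y":0,"z":0,"yaw":0},{"grip":0.04,"x":0,"y":0,"z":0,"yaw":0},{"grip":0.04,"x":0,"y":0,"z":0,"yaw":0}]'
python3 -c "
from h import *
plan((598.1,-255.7,81,83))"
```

```text
time_s: 15.03
ee_pos: [598.1, -255.0, 141.0]
ee_rot: [180.0, 0.0, 82.9]
force: [0.1, -0.3, -1.3]
gripper_width: 40.1
gripper_force: 0.0
now [ 598.1 -255.   141. ] 82.9 grip 40.1
 x -0.0007 y 0.0001 z 0.0600 yaw -0.002
 --
```

```bash

python3 -m crank '[{"grip":0.04,"x":-0.0007,"y":0,"z":0.01,"yaw":0},{"grip":0.04,"x":-0.0007,"y":0,"z":0.03,"yaw":0},{"grip":0.04,"x":-0.0007,"y":0,"z":0.048,"yaw":0},{"grip":0.04,"x":-0.0007,"y":0,"z":0.06,"yaw":0},{"grip":0.04,"x":-0.0007,"y":0,"z":0.06,"yaw":0}]' 25 >/dev/null
python3 -m crank '[{"grip":0.04,"x":0,"y":0,"z":0,"yaw":0},{"grip":0.01,"x":0,"y":0,"z":0,"yaw":0},{"grip":0.01,"x":0,"y":0,"z":0,"yaw":0},{"grip":0.01,"x":0,"y":0,"z":0,"yaw":0},{"grip":0.01,"x":0,"y":0,"z":0,"yaw":0}]' 25
python3 -m crank '[{"grip":0.01,"x":0,"y":0,"z":0,"yaw":0},{"grip":0.01,"x":0,"y":0,"z":-0.02,"yaw":0},{"grip":0.01,"x":0,"y":0,"z":-0.045,"yaw":0},{"grip":0.01,"x":0,"y":0,"z":-0.07,"yaw":0},{"grip":0.01,"x":0,"y":0,"z":-0.08,"yaw":0}]'
python3 -m crank '[{"grip":0.01,"x":0,"y":-0.02,"z":0.0,"yaw":0},{"grip":0.01,"x":0.008,"y":-0.055,"z":0.0,"yaw":0},{"grip":0.01,"x":0.01,"y":-0.09,"z":0.003,"yaw":0},{"grip":0.01,"x":0.014,"y":-0.125,"z":0.005,"yaw":0},{"grip":0.01,"x":0.0165,"y":-0.142,"z":0.005,"yaw":0}]' >/dev/null
python3 -m crank '[{"grip":0.01,"x":0,"y":0,"z":0,"yaw":0},{"grip":0.01,"x":0,"y":0,"z":0,"yaw":0},{"grip":0.01,"x":0,"y":0,"z":0,"yaw":0},{"grip":0.01,"x":0,"y":0,"z":0,"yaw":0},{"grip":0.01,"x":0,"y":0,"z":0,"yaw":0}]'
python3 -c "
from h import *
plan((459.1,-221.7,127,83))"
```

```text
time_s: 15.87
ee_pos: [598.6, -256.0, 81.6]
ee_rot: [179.9, 0.0, 82.9]
force: [0.2, -0.5, -0.1]
gripper_width: 16.1
gripper_force: 0.2
time_s: 16.28
ee_pos: [599.8, -256.5, 164.5]
ee_rot: [179.7, 0.1, 82.9]
force: [0.8, 0.3, -0.9]
gripper_width: 14.8
gripper_force: 25.0
time_s: 17.12
ee_pos: [460.4, -222.2, 155.5]
ee_rot: [180.0, -0.0, 82.9]
force: [1.1, 0.4, 0.0]
gripper_width: 14.9
gripper_force: 25.0
now [ 460.4 -222.2  155.5] 82.9 grip 14.9
 x 0.0003 y -0.0014 z 0.0285 yaw -0.002
 --
```

```bash

python3 -m crank '[{"grip":0.01,"x":0,"y":-0.0014,"z":0,"yaw":0},{"grip":0.01,"x":0,"y":-0.0014,"z":0.004,"yaw":0},{"grip":0.01,"x":0,"y":-0.0014,"z":0.008,"yaw":0},{"grip":0.01,"x":0,"y":-0.0014,"z":0.01,"yaw":0},{"grip":0.01,"x":0,"y":-0.0014,"z":0.01,"yaw":0}]' >/dev/null
python3 -m crank '[{"grip":0.01,"x":0,"y":0,"z":0.005,"yaw":0},{"grip":0.01,"x":0,"y":0,"z":0.012,"yaw":0},{"grip":0.01,"x":0,"y":0,"z":0.018,"yaw":0},{"grip":0.01,"x":0,"y":0,"z":0.024,"yaw":0},{"grip":0.01,"x":0,"y":0,"z":0.028,"yaw":0}]'
python3 -m crank '[{"grip":0.01,"x":0,"y":0,"z":0.006,"yaw":0},{"grip":0.01,"x":0,"y":0,"z":0.013,"yaw":0},{"grip":0.01,"x":0,"y":0,"z":0.019,"yaw":0},{"grip":0.01,"x":0,"y":0,"z":0.025,"yaw":0},{"grip":0.01,"x":0,"y":0,"z":0.028,"yaw":0}]'
python3 -m crank '[{"grip":0.01,"x":0,"y":0,"z":0.0,"yaw":0},{"grip":0.01,"x":0,"y":0,"z":0.0,"yaw":0},{"grip":0.01,"x":0,"y":0,"z":0.0,"yaw":0},{"grip":0.01,"x":0,"y":0,"z":0.0,"yaw":0},{"grip":0.01,"x":0,"y":0,"z":0.0,"yaw":0}]'

```

```text
time_s: 17.95
ee_pos: [457.9, -221.6, 116.8]
ee_rot: [-180.0, -0.0, 82.9]
force: [0.5, 0.9, -0.5]
gripper_width: 14.7
gripper_force: 25.0
time_s: 18.37
ee_pos: [458.4, -221.9, 89.3]
ee_rot: [180.0, 0.0, 82.9]
force: [0.3, -0.7, 19.0]
gripper_width: 14.6
gripper_force: 25.0
time_s: 18.78
ee_pos: [458.1, -221.7, 89.6]
ee_rot: [180.0, -0.0, 82.9]
force: [2.3, -0.9, -1.9]
gripper_width: 14.4
gripper_force: 25.0
```

```bash

python3 -m crank '[{"grip":0.04,"x":0,"y":0,"z":0,"yaw":0},{"grip":0.04,"x":0,"y":0,"z":0,"yaw":0},{"grip":0.04,"x":0,"y":0,"z":0,"yaw":0},{"grip":0.04,"x":0,"y":0,"z":-0.01,"yaw":0},{"grip":0.04,"x":0,"y":0,"z":-0.03,"yaw":0}]' >/dev/null
python3 -m crank '[{"grip":0.04,"x":0,"y":0,"z":-0.03,"yaw":0},{"grip":0.04,"x":-0.01,"y":0.03,"z":-0.03,"yaw":0},{"grip":0.04,"x":-0.025,"y":0.065,"z":-0.03,"yaw":0},{"grip":0.04,"x":-0.04,"y":0.1,"z":-0.03,"yaw":0},{"grip":0.04,"x":-0.05,"y":0.13,"z":-0.03,"yaw":0}]' >/dev/null
python3 -m crank '[{"grip":0.04,"x":-0.008,"y":0.012,"z":0.01,"yaw":0},{"grip":0.04,"x":-0.008,"y":0.012,"z":0.01,"yaw":0},{"grip":0.04,"x":-0.008,"y":0.012,"z":0.01,"yaw":0},{"grip":0.04,"x":-0.008,"y":0.012,"z":0.01,"yaw":0},{"grip":0.04,"x":-0.008,"y":0.012,"z":0.01,"yaw":0}]' >/dev/null
python3 -m crank '[{"grip":0.04,"x":0,"y":0,"z":0,"yaw":0},{"grip":0.04,"x":0,"y":0,"z":0,"yaw":0},{"grip":0.04,"x":0,"y":0,"z":0,"yaw":0},{"grip":0.04,"x":0,"y":0,"z":0,"yaw":0},{"grip":0.04,"x":0,"y":0,"z":0,"yaw":0}]'
python3 -c "
from h import *
plan((592.8,-297.1,81,83))"
```

```text
time_s: 20.45
ee_pos: [591.6, -296.7, 139.9]
ee_rot: [180.0, -0.0, 82.9]
force: [-0.1, 0.1, 0.4]
gripper_width: 39.8
gripper_force: 0.0
now [ 591.6 -296.7  139.9] 82.9 grip 39.8
 x -0.0002 y 0.0013 z 0.0589 yaw -0.002
 --
```

```bash

python3 -m crank '[{"grip":0.04,"x":-0.0002,"y":0.0013,"z":0.01,"yaw":0},{"grip":0.04,"x":-0.0002,"y":0.0013,"z":0.03,"yaw":0},{"grip":0.04,"x":-0.0002,"y":0.0013,"z":0.048,"yaw":0},{"grip":0.04,"x":-0.0002,"y":0.0013,"z":0.059,"yaw":0},{"grip":0.04,"x":-0.0002,"y":0.0013,"z":0.059,"yaw":0}]' 25 >/dev/null
python3 -m crank '[{"grip":0.04,"x":0,"y":0,"z":0,"yaw":0},{"grip":0.01,"x":0,"y":0,"z":0,"yaw":0},{"grip":0.01,"x":0,"y":0,"z":0,"yaw":0},{"grip":0.01,"x":0,"y":0,"z":0,"yaw":0},{"grip":0.01,"x":0,"y":0,"z":0,"yaw":0}]' 25
python3 -m crank '[{"grip":0.01,"x":0,"y":0,"z":0,"yaw":0},{"grip":0.01,"x":0,"y":0,"z":-0.02,"yaw":0},{"grip":0.01,"x":0,"y":0,"z":-0.045,"yaw":0},{"grip":0.01,"x":0,"y":0,"z":-0.07,"yaw":0},{"grip":0.01,"x":0,"y":0,"z":-0.08,"yaw":0}]'
python3 -m crank '[{"grip":0.01,"x":0,"y":-0.02,"z":0.0,"yaw":0},{"grip":0.01,"x":0.008,"y":-0.055,"z":0.0,"yaw":0},{"grip":0.01,"x":0.01,"y":-0.085,"z":0.003,"yaw":0},{"grip":0.01,"x":0.014,"y":-0.115,"z":0.005,"yaw":0},{"grip":0.01,"x":0.018,"y":-0.13,"z":0.005,"yaw":0}]' >/dev/null
python3 -m crank '[{"grip":0.01,"x":0,"y":0,"z":0,"yaw":0},{"grip":0.01,"x":0,"y":0,"z":0,"yaw":0},{"grip":0.01,"x":0,"y":0,"z":0,"yaw":0},{"grip":0.01,"x":0,"y":0,"z":0,"yaw":0},{"grip":0.01,"x":0,"y":0,"z":0,"yaw":0}]'
python3 -c "
from h import *
plan((465.7,-263.2,127,83))"
```

```text
time_s: 21.28
ee_pos: [593.3, -297.3, 81.6]
ee_rot: [179.9, 0.0, 82.9]
force: [-0.5, -0.6, -0.3]
gripper_width: 16.1
gripper_force: 0.2
time_s: 21.7
ee_pos: [594.5, -297.9, 164.5]
ee_rot: [179.7, 0.1, 82.9]
force: [-0.2, 0.5, 0.1]
gripper_width: 14.4
gripper_force: 25.0
time_s: 22.53
ee_pos: [467.1, -263.6, 155.4]
ee_rot: [180.0, -0.0, 82.9]
force: [0.6, 0.1, -1.1]
gripper_width: 14.5
gripper_force: 25.0
now [ 467.1 -263.6  155.4] 82.9 grip 14.5
 x 0.0002 y -0.0015 z 0.0284 yaw -0.002
 --
```

```bash

python3 -m crank '[{"grip":0.01,"x":0,"y":-0.0012,"z":0,"yaw":0},{"grip":0.01,"x":0,"y":-0.0012,"z":0.004,"yaw":0},{"grip":0.01,"x":0,"y":-0.0012,"z":0.008,"yaw":0},{"grip":0.01,"x":0,"y":-0.0012,"z":0.01,"yaw":0},{"grip":0.01,"x":0,"y":-0.0012,"z":0.01,"yaw":0}]' >/dev/null
python3 -m crank '[{"grip":0.01,"x":0,"y":0,"z":0.005,"yaw":0},{"grip":0.01,"x":0,"y":0,"z":0.012,"yaw":0},{"grip":0.01,"x":0,"y":0,"z":0.018,"yaw":0},{"grip":0.01,"x":0,"y":0,"z":0.024,"yaw":0},{"grip":0.01,"x":0,"y":0,"z":0.028,"yaw":0}]'
python3 -m crank '[{"grip":0.01,"x":0,"y":0,"z":0.006,"yaw":0},{"grip":0.01,"x":0,"y":0,"z":0.013,"yaw":0},{"grip":0.01,"x":0,"y":0,"z":0.019,"yaw":0},{"grip":0.01,"x":0,"y":0,"z":0.025,"yaw":0},{"grip":0.01,"x":0,"y":0,"z":0.027,"yaw":0}]'
python3 -m crank '[{"grip":0.01,"x":0,"y":0,"z":0.0,"yaw":0},{"grip":0.01,"x":0,"y":0,"z":0.0,"yaw":0},{"grip":0.01,"x":0,"y":0,"z":0.0,"yaw":0},{"grip":0.01,"x":0,"y":0,"z":0.0,"yaw":0},{"grip":0.01,"x":0,"y":0,"z":0.0,"yaw":0}]'

```

```text
time_s: 23.37
ee_pos: [464.8, -262.9, 116.8]
ee_rot: [-180.0, -0.0, 82.9]
force: [-0.3, 0.5, -0.6]
gripper_width: 14.5
gripper_force: 25.0
time_s: 23.78
ee_pos: [464.9, -263.0, 89.8]
ee_rot: [-180.0, -0.0, 82.9]
force: [1.4, 0.4, -0.5]
gripper_width: 14.9
gripper_force: 25.0
time_s: 24.2
ee_pos: [465.0, -263.1, 90.9]
ee_rot: [180.0, 0.0, 82.9]
force: [1.4, 0.2, -1.0]
gripper_width: 14.8
gripper_force: 25.0
```

```bash

python3 -m crank '[{"grip":0.04,"x":0,"y":0,"z":0.001,"yaw":0},{"grip":0.04,"x":0,"y":0,"z":0.001,"yaw":0},{"grip":0.04,"x":0,"y":0,"z":0,"yaw":0},{"grip":0.04,"x":0,"y":0,"z":-0.01,"yaw":0},{"grip":0.04,"x":0,"y":0,"z":-0.04,"yaw":0}]' >/dev/null
python3 -m crank '[{"grip":0.06,"x":0,"y":0,"z":-0.03,"yaw":0},{"grip":0.06,"x":0,"y":0,"z":-0.06,"yaw":0},{"grip":0.06,"x":0,"y":0,"z":-0.06,"yaw":0},{"grip":0.06,"x":0,"y":0,"z":-0.06,"yaw":0},{"grip":0.06,"x":0,"y":0,"z":-0.06,"yaw":0}]'
python3 - <<'E'
from h import *
m=camera_model("top");im=grab_frame("top")[:,:,::-1].copy();cv2.imwrite('pics/top1.png',im);k=np.zeros_like(im)
cv2.fillConvexPoly(k,np.array([(131,197),(208,203),(196,310),(116,302)]),(1,1,1))
rings(im*k,m,(0,0,560,420),90,False)
plan((478.2,269,150,73))
E
```

```text
time_s: 25.03
ee_pos: [464.5, -262.9, 190.8]
ee_rot: [-180.0, -0.0, 82.9]
force: [-0.1, -0.2, 0.5]
gripper_width: 60.0
gripper_force: 0.0
small [175.9 289.8] area 117 model 148 [399.7 273. ]
BIG [178.5 253.9] area 248 model 290 [478.7 269.7]
BIG [142. 250.] area 250 model 301 [485.6 350.8]
small [186.9 219. ] area 112 model 140 [556.4 254.4]
BIG [145.3 219.5] area 240 model 297 [553.3 346.4]
now [ 464.2 -262.7  190. ] 82.9 grip 59.7
 x 0.1764 y -0.0173 z 0.0133 yaw 0.058
 x 0.1752 y -0.0274 z 0.0133 yaw 0.058
 x 0.1733 y -0.0375 z 0.0133 yaw 0.058
 --
```

```bash

python3 -m crank '[{"grip":0.06,"x":0.176,"y":-0.017,"z":0.0,"yaw":0.058},{"grip":0.06,"x":0.176,"y":-0.017,"z":0.0,"yaw":0.058},{"grip":0.06,"x":0.176,"y":-0.017,"z":0,"yaw":0.058},{"grip":0.06,"x":0.176,"y":-0.017,"z":0,"yaw":0.058},{"grip":0.06,"x":0.176,"y":-0.017,"z":0,"yaw":0.058}]' >/dev/null
python3 -m crank '[{"grip":0.06,"x":0.175,"y":-0.027,"z":0.02,"yaw":0.058},{"grip":0.06,"x":0.175,"y":-0.027,"z":0.02,"yaw":0.058},{"grip":0.06,"x":0.175,"y":-0.027,"z":0.02,"yaw":0.058},{"grip":0.06,"x":0.175,"y":-0.027,"z":0.02,"yaw":0.058},{"grip":0.06,"x":0.175,"y":-0.027,"z":0.02,"yaw":0.058}]' >/dev/null
python3 -m crank '[{"grip":0.06,"x":0.04,"y":-0.01,"z":0.02,"yaw":0.058},{"grip":0.06,"x":0.08,"y":-0.02,"z":0.02,"yaw":0.058},{"grip":0.06,"x":0.12,"y":-0.03,"z":0.02,"yaw":0.058},{"grip":0.06,"x":0.155,"y":-0.037,"z":0.02,"yaw":0.058},{"grip":0.06,"x":0.172,"y":-0.037,"z":0.02,"yaw":0.058}]' >/dev/null
python3 -m crank '[{"grip":0.06,"x":0,"y":0,"z":0.03,"yaw":0},{"grip":0.06,"x":0,"y":0,"z":0.05,"yaw":0},{"grip":0.06,"x":0,"y":0,"z":0.05,"yaw":0},{"grip":0.06,"x":0,"y":0,"z":0.05,"yaw":0},{"grip":0.06,"x":0,"y":0,"z":0.05,"yaw":0}]'
python3 - <<'E'
from h import *
w=camera_model('wrist');im=grab_frame('wrist')[:,:,::-1].copy();cv2.imwrite('pics/w7.png',im);np.save('w7.npy',w,allow_pickle=True)
for x,y,r,h in [(478.2,269,20,18),(485.5,349.8,20,18),(552.9,345.2,20,18),(555.9,253.7,14,14),(399.3,272.6,14,14)]:
    u,v=w2p(w,(x,y,h),True).round().astype(int);print(u,v)
    try: blob(im,u,v,34 if r>15 else 26,br(110),w,r,0,h)
    except Exception as e: print(e)
plan((478.2,269,14,73))
E
```

```text
time_s: 26.75
ee_pos: [480.7, 266.2, 101.3]
ee_rot: [180.0, -0.0, 72.9]
force: [0.4, -0.6, 0.3]
gripper_width: 60.3
gripper_force: 0.0
280 208
[281.3 206.4] area 1804 model 1814 [478.8 268.2]
259 114
[260.3 115.1] area 1936 model 1871 [485.8 348.6]
340 96
[339.7  97.4] area 1904 model 1892 [553.2 344.4]
370 198
[368.9 196.6] area 856 model 870 [556.3 253.1]
196 228
[198.6 226.2] area 807 model 834 [399.8 271.7]
now [481.  266.4 101.9] 72.9 grip 59.9
 x 0.0017 y -0.0034 z 0.0879 yaw -0.002
 --
```

View pics/w7.png

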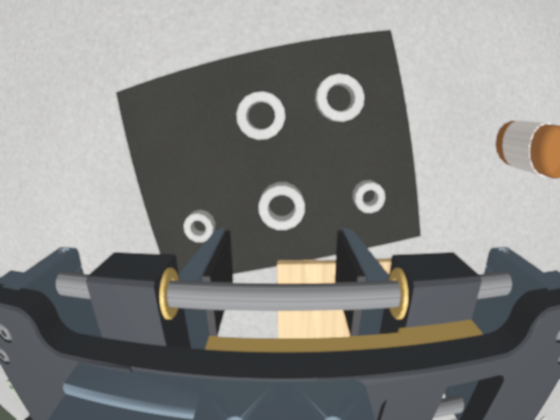

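```bash

python3 -m crank '[{"grip":0.06,"x":0.0013,"y":-0.0028,"z":0.025,"yaw":0},{"grip":0.06,"x":0.0013,"y":-0.0028,"z":0.05,"yaw":0},{"grip":0.06,"x":0.0013,"y":-0.0028,"z":0.068,"yaw":0},{"grip":0.06,"x":0.0013,"y":-0.0028,"z":0.078,"yaw":0},{"grip":0.06,"x":0.0013,"y":-0.0028,"z":0.082,"yaw":0}]' 30
python3 -m crank '[{"grip":0.06,"x":0,"y":0,"z":0.003,"yaw":0},{"grip":0.06,"x":0,"y":0,"z":0.003,"yaw":0},{"grip":0.03,"x":0,"y":0,"z":0.003,"yaw":0},{"grip":0.03,"x":0,"y":0,"z":0.003,"yaw":0},{"grip":0.03,"x":0,"y":0,"z":0.003,"yaw":0}]' 30
python3 -m crank '[{"grip":0.03,"x":0,"y":0,"z":0,"yaw":0},{"grip":0.03,"x":0,"y":0,"z":0,"yaw":0},{"grip":0.03,"x":0,"y":0,"z":-0.02,"yaw":0},{"grip":0.03,"x":0,"y":0,"z":-0.045,"yaw":0},{"grip":0.03,"x":0,"y":0,"z":-0.065,"yaw":0}]'
python3 -m crank '[{"grip":0.03,"x":-0.03,"y":0.015,"z":0,"yaw":0},{"grip":0.03,"x":-0.065,"y":0.033,"z":0,"yaw":0},{"grip":0.03,"x":-0.1,"y":0.05,"z":0,"yaw":0},{"grip":0.03,"x":-0.135,"y":0.068,"z":0,"yaw":0},{"grip":0.03,"x":-0.165,"y":0.085,"z":0,"yaw":0}]'
python3 -m crank '[{"grip":0.03,"x":-0.025,"y":0.012,"z":0,"yaw":0},{"grip":0.03,"x":-0.04,"y":0.02,"z":0,"yaw":0},{"grip":0.03,"x":-0.0436,"y":0.0218,"z":0,"yaw":0},{"grip":0.03,"x":-0.0436,"y":0.0218,"z":0,"yaw":0},{"grip":0.03,"x":-0.0436,"y":0.0218,"z":0,"yaw":0}]' >/dev/null
python3 -m crank '[{"grip":0.03,"x":0,"y":0,"z":0,"yaw":0},{"grip":0.03,"x":0,"y":0,"z":0,"yaw":0},{"grip":0.03,"x":0,"y":0,"z":0,"yaw":0},{"grip":0.03,"x":0,"y":0,"z":0,"yaw":0},{"grip":0.03,"x":0,"y":0,"z":0,"yaw":0}]'
python3 -c "
from h import *
plan((519.9,37.7,30,73))
w=camera_model('wrist');cv2.imwrite('pics/w8.png',grab_frame('wrist')[:,:,::-1]);np.save('w8.npy',w,allow_pickle=True)
"
```

```text
time_s: 27.22
ee_pos: [477.7, 268.2, 18.4]
ee_rot: [-180.0, 0.0, 72.9]
force: [0.3, 0.1, 1.2]
gripper_width: 59.8
gripper_force: 0.0
time_s: 27.63
ee_pos: [478.2, 268.9, 16.6]
ee_rot: [179.9, -0.1, 72.9]
force: [-0.0, -0.0, -0.4]
gripper_width: 43.0
gripper_force: 0.0
time_s: 28.05
ee_pos: [477.7, 268.7, 81.9]
ee_rot: [180.0, -0.0, 72.9]
force: [1.4, 0.3, 0.3]
gripper_width: 30.2
gripper_force: 0.0
time_s: 28.47
ee_pos: [510.2, 83.9, 81.0]
ee_rot: [180.0, 0.0, 72.9]
force: [0.8, -0.7, 0.5]
gripper_width: 29.9
gripper_force: 0.0
time_s: 29.3
ee_pos: [518.4, 38.4, 80.7]
ee_rot: [-180.0, -0.0, 73.0]
force: [0.2, -0.2, 0.3]
gripper_width: 29.7
gripper_force: 0.0
now [518.4  38.4  80.7] 73.0 grip 29.7
 x -0.0002 y 0.0016 z 0.0507 yaw -0.000
 --
```

View pics/w8.png

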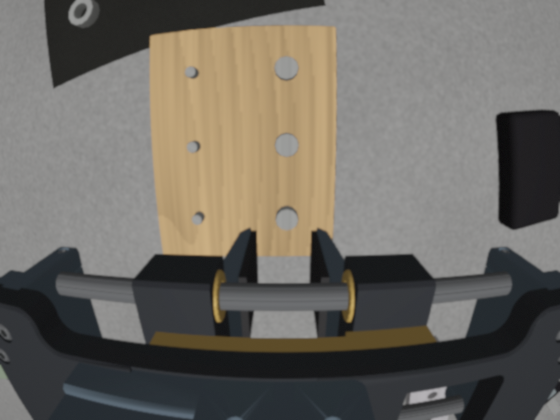

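The wrist view shows an empty gripper over the studs, with thick2 at (286,218), so the ring was not held. I'll check where the rings are.

```bash
python3 - <<'E'
from h import *
m=camera_model("top");im=grab_frame("top")[:,:,::-1].copy();cv2.imwrite('pics/top2.png',im);k=np.zeros_like(im)
cv2.fillConvexPoly(k,np.array([(131,197),(208,203),(196,310),(116,302)]),(1,1,1))
rings(im*k,m,(0,0,560,420),90,False)
plan((478.7,268.5,80,73))
E
```

```text
small [175.9 289.9] area 118 model 148 [399.5 273.1]
BIG [178.5 253.9] area 249 model 290 [478.6 269.7]
BIG [142. 250.] area 254 model 301 [485.6 350.8]
small [186.8 219. ] area 116 model 140 [556.4 254.6]
BIG [145.3 219.5] area 243 model 297 [553.2 346.4]
now [518.4  38.1  80.7] 73.0 grip 30.2
 x 0.1043 y -0.0528 z 0.0004 yaw -0.000
 x 0.1043 y -0.0527 z 0.0004 yaw -0.000
 --
```

The ring hasn't moved: the lift began before the fingers had closed. I'll go back and wait for grip force before lifting.

```bash

python3 -m crank '[{"grip":0.055,"x":0.04,"y":-0.02,"z":-0.01,"yaw":0},{"grip":0.055,"x":0.075,"y":-0.038,"z":-0.01,"yaw":0},{"grip":0.055,"x":0.11,"y":-0.055,"z":-0.01,"yaw":0},{"grip":0.055,"x":0.145,"y":-0.073,"z":-0.01,"yaw":0},{"grip":0.055,"x":0.175,"y":-0.088,"z":-0.01,"yaw":0}]' >/dev/null
python3 -m crank '[{"grip":0.055,"x":0.02,"y":-0.01,"z":0,"yaw":0},{"grip":0.055,"x":0.0336,"y":-0.0175,"z":0,"yaw":0},{"grip":0.055,"x":0.0336,"y":-0.0175,"z":0,"yaw":0},{"grip":0.055,"x":0.0336,"y":-0.0175,"z":0,"yaw":0},{"grip":0.055,"x":0.0336,"y":-0.0175,"z":0,"yaw":0}]' >/dev/null
python3 -m crank '[{"grip":0.055,"x":0,"y":0,"z":0.01,"yaw":0},{"grip":0.055,"x":0,"y":0,"z":0.03,"yaw":0},{"grip":0.055,"x":0,"y":0,"z":0.05,"yaw":0},{"grip":0.055,"x":0,"y":0,"z":0.066,"yaw":0},{"grip":0.055,"x":0,"y":0,"z":0.071,"yaw":0}]'
python3 -m crank '[{"grip":0.055,"x":0,"y":0,"z":0.002,"yaw":0},{"grip":0.055,"x":0,"y":0,"z":0.002,"yaw":0},{"grip":0.03,"x":0,"y":0,"z":0.002,"yaw":0},{"grip":0.03,"x":0,"y":0,"z":0.002,"yaw":0},{"grip":0.03,"x":0,"y":0,"z":0.002,"yaw":0}]' 30
python3 -m crank '[{"grip":0.03,"x":0,"y":0,"z":0,"yaw":0},{"grip":0.03,"x":0,"y":0,"z":0,"yaw":0},{"grip":0.03,"x":0,"y":0,"z":0,"yaw":0},{"grip":0.03,"x":0,"y":0,"z":0,"yaw":0},{"grip":0.03,"x":0,"y":0,"z":0,"yaw":0}]'
```

```text
time_s: 30.65
ee_pos: [477.2, 266.1, 16.8]
ee_rot: [-179.8, 0.2, 72.8]
force: [-0.9, -0.0, -0.4]
gripper_width: 54.5
gripper_force: 0.0
time_s: 31.07
ee_pos: [479.5, 268.5, 18.7]
ee_rot: [179.9, -0.1, 72.9]
force: [-0.2, 0.4, -0.6]
gripper_width: 38.1
gripper_force: 0.0
time_s: 31.48
ee_pos: [478.9, 268.3, 17.8]
ee_rot: [180.0, -0.0, 72.9]
force: [0.3, 0.1, 0.1]
gripper_width: 30.0
gripper_force: 0.0
```

```bash
python3 -c "
from h import *
im=grab_frame('wrist')[:,:,::-1]
cv2.imwrite('pics/w9.png',cv2.resize(im[150:350,130:430],None,fx=2.6,fy=2.6))
cv2.imwrite('pics/s9.png',grab_frame('scene')[:,:,::-1])
"
```

```text
(no output)
```

View pics/w9.png

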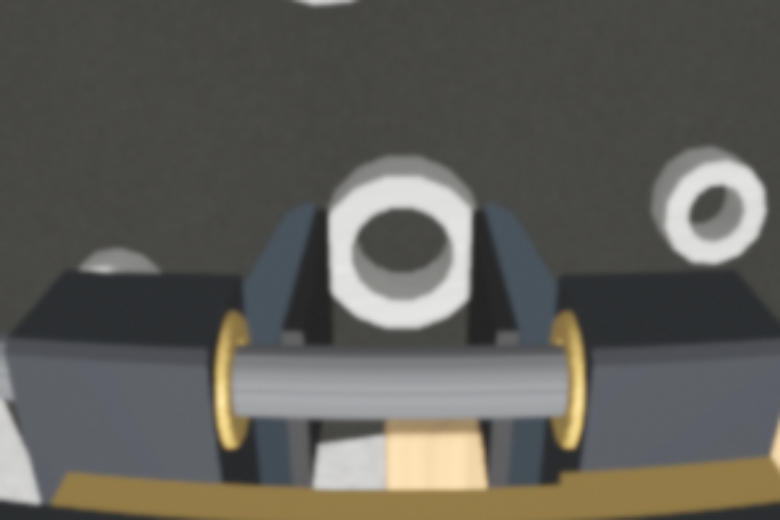

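The fingers overlap the ring's edges, so they look to be above it. I'll check from the side.

```bash
python3 -c "
from h import *
im=cv2.imread('pics/s9.png')
m=camera_model('scene');print(w2p(m,(478.7,268.4,18)),w2p(m,(478.7,268.4,3.8)),w2p(m,(478.7,268.4,0)))
cv2.imwrite('pics/s9c.png',cv2.resize(im[90:230,280:430],None,fx=4,fy=4,interpolation=cv2.INTER_CUBIC))
"
```

```text
[339.11256746 176.21458059] [338.68551391 180.78408196] [338.57216469 181.99692622]
```

View pics/s9c.png

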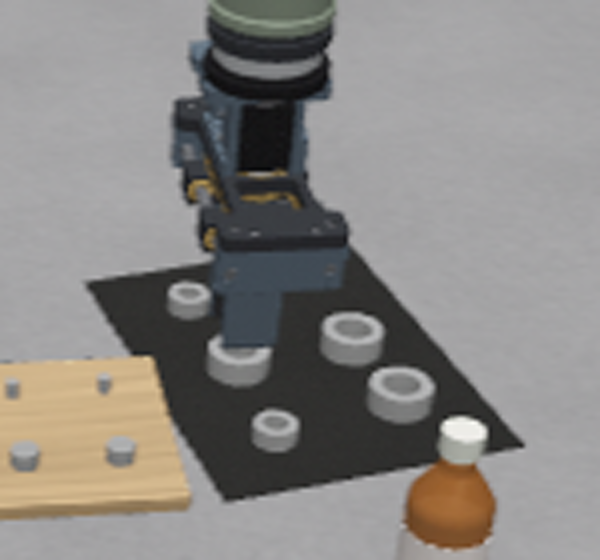

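The side view shows the fingertips at ring-top height, about 14 mm higher than I assumed. I'll open, lower in small steps with the force watched, then close.

```bash

python3 -m crank '[{"grip":0.052,"x":0,"y":0,"z":-0.002,"yaw":0},{"grip":0.052,"x":0,"y":0,"z":-0.002,"yaw":0},{"grip":0.052,"x":0,"y":0,"z":-0.002,"yaw":0},{"grip":0.052,"x":0,"y":0,"z":-0.002,"yaw":0},{"grip":0.052,"x":0,"y":0,"z":-0.002,"yaw":0}]' >/dev/null
python3 -m crank '[{"grip":0.052,"x":0,"y":0,"z":0.003,"yaw":0},{"grip":0.052,"x":0,"y":0,"z":0.006,"yaw":0},{"grip":0.052,"x":0,"y":0,"z":0.008,"yaw":0},{"grip":0.052,"x":0,"y":0,"z":0.01,"yaw":0},{"grip":0.052,"x":0,"y":0,"z":0.01,"yaw":0}]'
python3 -m crank '[{"grip":0.052,"x":0,"y":0,"z":0.001,"yaw":0},{"grip":0.03,"x":0,"y":0,"z":0.001,"yaw":0},{"grip":0.03,"x":0,"y":0,"z":0.001,"yaw":0},{"grip":0.03,"x":0,"y":0,"z":0.001,"yaw":0},{"grip":0.03,"x":0,"y":0,"z":0.001,"yaw":0}]' 30
python3 -m crank '[{"grip":0.03,"x":0,"y":0,"z":0,"yaw":0},{"grip":0.03,"x":0,"y":0,"z":0,"yaw":0},{"grip":0.03,"x":0,"y":0,"z":0,"yaw":0},{"grip":0.03,"x":0,"y":0,"z":0,"yaw":0},{"grip":0.03,"x":0,"y":0,"z":0,"yaw":0}]'
```

```text
time_s: 32.42
ee_pos: [478.5, 268.0, 9.2]
ee_rot: [-180.0, 0.0, 72.9]
force: [-0.4, 0.8, 0.3]
gripper_width: 52.0
gripper_force: 0.0
time_s: 32.83
ee_pos: [478.9, 268.3, 8.9]
ee_rot: [180.0, -0.0, 72.9]
force: [0.1, 0.1, 0.2]
gripper_width: 30.7
gripper_force: 0.0
time_s: 33.25
ee_pos: [478.9, 268.2, 8.8]
ee_rot: [180.0, -0.0, 72.9]
force: [-0.1, -0.1, -0.0]
gripper_width: 30.2
gripper_force: 0.0
```

```bash

python3 -m crank '[{"grip":0.052,"x":0,"y":0,"z":-0.002,"yaw":0},{"grip":0.052,"x":0,"y":0,"z":-0.002,"yaw":0},{"grip":0.052,"x":0,"y":0,"z":-0.002,"yaw":0},{"grip":0.052,"x":0,"y":0,"z":-0.002,"yaw":0},{"grip":0.052,"x":0,"y":0,"z":-0.002,"yaw":0}]' >/dev/null
python3 -m crank '[{"grip":0.052,"x":0,"y":0,"z":0.003,"yaw":0},{"grip":0.052,"x":0,"y":0,"z":0.005,"yaw":0},{"grip":0.052,"x":0,"y":0,"z":0.006,"yaw":0},{"grip":0.052,"x":0,"y":0,"z":0.007,"yaw":0},{"grip":0.052,"x":0,"y":0,"z":0.007,"yaw":0}]'
python3 -m crank '[{"grip":0.03,"x":0,"y":0,"z":0,"yaw":0},{"grip":0.03,"x":0,"y":0,"z":0,"yaw":0},{"grip":0.03,"x":0,"y":0,"z":0,"yaw":0},{"grip":0.03,"x":0,"y":0,"z":0,"yaw":0},{"grip":0.03,"x":0,"y":0,"z":0,"yaw":0}]' 30
python3 -m crank '[{"grip":0.03,"x":0,"y":0,"z":0,"yaw":0},{"grip":0.03,"x":0,"y":0,"z":0,"yaw":0},{"grip":0.03,"x":0,"y":0,"z":0,"yaw":0},{"grip":0.03,"x":0,"y":0,"z":0,"yaw":0},{"grip":0.03,"x":0,"y":0,"z":0,"yaw":0}]'
```

```text
time_s: 34.08
ee_pos: [478.6, 268.1, 3.4]
ee_rot: [-180.0, 0.0, 72.9]
force: [-0.7, 0.2, -0.1]
gripper_width: 52.1
gripper_force: 0.0
time_s: 34.5
ee_pos: [479.2, 268.6, 5.1]
ee_rot: [180.0, -0.1, 72.9]
force: [-1.4, -0.3, 7.2]
gripper_width: 30.3
gripper_force: 3.9
time_s: 34.92
ee_pos: [479.2, 268.6, 5.0]
ee_rot: [180.0, -0.1, 72.9]
force: [-1.5, 0.3, 7.9]
gripper_width: 30.4
gripper_force: 3.8
```

Contact of 8 N on the ring top at TCP z = 5 means the tips sit about 13 mm above the TCP. I'll lower to TCP z of about −9 and grip there.

```bash

python3 -m crank '[{"grip":0.052,"x":0,"y":0,"z":-0.003,"yaw":0},{"grip":0.052,"x":0,"y":0,"z":-0.003,"yaw":0},{"grip":0.052,"x":0,"y":0,"z":-0.003,"yaw":0},{"grip":0.052,"x":0,"y":0,"z":-0.003,"yaw":0},{"grip":0.052,"x":0,"y":0,"z":-0.003,"yaw":0}]' 30 >/dev/null
python3 -m crank '[{"grip":0.052,"x":0,"y":0,"z":0.003,"yaw":0},{"grip":0.052,"x":0,"y":0,"z":0.006,"yaw":0},{"grip":0.052,"x":0,"y":0,"z":0.009,"yaw":0},{"grip":0.052,"x":0,"y":0,"z":0.011,"yaw":0},{"grip":0.052,"x":0,"y":0,"z":0.011,"yaw":0}]'
python3 -m crank '[{"grip":0.052,"x":0,"y":0,"z":0.002,"yaw":0},{"grip":0.052,"x":0,"y":0,"z":0.004,"yaw":0},{"grip":0.052,"x":0,"y":0,"z":0.005,"yaw":0},{"grip":0.052,"x":0,"y":0,"z":0.005,"yaw":0},{"grip":0.052,"x":0,"y":0,"z":0.005,"yaw":0}]'
python3 -m crank '[{"grip":0.03,"x":0,"y":0,"z":0,"yaw":0},{"grip":0.03,"x":0,"y":0,"z":0,"yaw":0},{"grip":0.03,"x":0,"y":0,"z":0,"yaw":0},{"grip":0.03,"x":0,"y":0,"z":0,"yaw":0},{"grip":0.03,"x":0,"y":0,"z":0,"yaw":0}]' 30
python3 -m crank '[{"grip":0.03,"x":0,"y":0,"z":0,"yaw":0},{"grip":0.03,"x":0,"y":0,"z":0,"yaw":0},{"grip":0.03,"x":0,"y":0,"z":0,"yaw":0},{"grip":0.03,"x":0,"y":0,"z":0,"yaw":0},{"grip":0.03,"x":0,"y":0,"z":0,"yaw":0}]'
```

```text
time_s: 35.75
ee_pos: [478.4, 268.0, -5.0]
ee_rot: [-179.9, 0.1, 72.9]
force: [0.5, -0.3, -0.4]
gripper_width: 51.9
gripper_force: 0.0
time_s: 36.17
ee_pos: [478.8, 268.2, -9.3]
ee_rot: [-180.0, -0.0, 72.9]
force: [-0.0, 0.9, 0.1]
gripper_width: 51.9
gripper_force: 0.0
time_s: 36.58
ee_pos: [478.9, 268.3, -9.2]
ee_rot: [180.0, -0.0, 72.9]
force: [-0.8, 0.6, -0.2]
gripper_width: 38.7
gripper_force: 30.0
time_s: 37.0
ee_pos: [479.0, 268.3, -9.1]
ee_rot: [180.0, -0.0, 72.9]
force: [0.2, 0.3, 2.0]
gripper_width: 39.2
gripper_force: 30.0
```

```bash

python3 -m crank '[{"grip":0.03,"x":0,"y":0,"z":-0.01,"yaw":0},{"grip":0.03,"x":0,"y":0,"z":-0.03,"yaw":0},{"grip":0.03,"x":0,"y":0,"z":-0.05,"yaw":0},{"grip":0.03,"x":0,"y":0,"z":-0.059,"yaw":0},{"grip":0.03,"x":0,"y":0,"z":-0.059,"yaw":0}]'
python3 -m crank '[{"grip":0.03,"x":-0.03,"y":0.015,"z":0,"yaw":0},{"grip":0.03,"x":-0.065,"y":0.033,"z":0,"yaw":0},{"grip":0.03,"x":-0.1,"y":0.05,"z":0,"yaw":0},{"grip":0.03,"x":-0.135,"y":0.068,"z":0,"yaw":0},{"grip":0.03,"x":-0.165,"y":0.085,"z":0,"yaw":0}]' >/dev/null
python3 -m crank '[{"grip":0.03,"x":-0.025,"y":0.012,"z":0,"yaw":0},{"grip":0.03,"x":-0.04,"y":0.02,"z":0,"yaw":0},{"grip":0.03,"x":-0.0436,"y":0.0216,"z":0,"yaw":0},{"grip":0.03,"x":-0.0436,"y":0.0216,"z":0,"yaw":0},{"grip":0.03,"x":-0.0436,"y":0.0216,"z":0,"yaw":0}]' >/dev/null
python3 -m crank '[{"grip":0.03,"x":0,"y":0,"z":0,"yaw":0},{"grip":0.03,"x":0,"y":0,"z":0,"yaw":0},{"grip":0.03,"x":0,"y":0,"z":0,"yaw":0},{"grip":0.03,"x":0,"y":0,"z":0,"yaw":0},{"grip":0.03,"x":0,"y":0,"z":0,"yaw":0}]'
python3 -c "
from h import *
plan((519.8,37.6,3,73))"
```

```text
time_s: 37.42
ee_pos: [480.3, 269.0, 52.2]
ee_rot: [179.8, -0.2, 72.9]
force: [-0.2, -1.1, -0.2]
gripper_width: 39.0
gripper_force: 30.0
time_s: 38.67
ee_pos: [519.5, 38.0, 49.8]
ee_rot: [180.0, -0.0, 73.0]
force: [-0.8, 0.7, -1.2]
gripper_width: 38.7
gripper_force: 30.0
now [519.5  38.   49.8] 73.0 grip 38.7
 x -0.0003 y 0.0004 z 0.0468 yaw -0.000
 --
```

```bash

python3 -m crank '[{"grip":0.03,"x":0,"y":0.0004,"z":0.008,"yaw":0},{"grip":0.03,"x":0,"y":0.0004,"z":0.018,"yaw":0},{"grip":0.03,"x":0,"y":0.0004,"z":0.028,"yaw":0},{"grip":0.03,"x":0,"y":0.0004,"z":0.036,"yaw":0},{"grip":0.03,"x":0,"y":0.0004,"z":0.041,"yaw":0}]'
python3 -m crank '[{"grip":0.03,"x":0,"y":0,"z":0.002,"yaw":0},{"grip":0.03,"x":0,"y":0,"z":0.004,"yaw":0},{"grip":0.03,"x":0,"y":0,"z":0.0055,"yaw":0},{"grip":0.03,"x":0,"y":0,"z":0.0055,"yaw":0},{"grip":0.03,"x":0,"y":0,"z":0.0055,"yaw":0}]'

```

```text
time_s: 39.08
ee_pos: [518.8, 37.3, 6.9]
ee_rot: [-179.8, 0.1, 72.9]
force: [-0.6, 0.2, -1.2]
gripper_width: 38.8
gripper_force: 30.0
time_s: 39.5
ee_pos: [520.1, 37.4, 3.5]
ee_rot: [180.0, -0.0, 72.9]
force: [0.3, -1.4, -1.7]
gripper_width: 38.8
gripper_force: 30.0
```

```bash
cat > r.py <<'E'
from h import *
def chk():
    m=camera_model("top");im=grab_frame("top")[:,:,::-1].copy();k=np.zeros_like(im)
    cv2.fillConvexPoly(k,np.array([(131,197),(208,203),(196,310),(116,302)]),(1,1,1));rings(im*k,m,(0,0,560,420),90,False);return im,m
E
python3 -m crank '[{"grip":0.05,"x":0,"y":0,"z":0,"yaw":0},{"grip":0.05,"x":0,"y":0,"z":0,"yaw":0},{"grip":0.05,"x":0,"y":0,"z":0,"yaw":0},{"grip":0.05,"x":0,"y":0,"z":-0.01,"yaw":0},{"grip":0.05,"x":0,"y":0,"z":-0.03,"yaw":0}]' >/dev/null
python3 -m crank '[{"grip":0.05,"x":0,"y":0,"z":-0.03,"yaw":0},{"grip":0.05,"x":0.03,"y":-0.012,"z":-0.03,"yaw":0},{"grip":0.05,"x":0.065,"y":-0.028,"z":-0.03,"yaw":0},{"grip":0.05,"x":0.1,"y":-0.043,"z":-0.03,"yaw":0},{"grip":0.05,"x":0.135,"y":-0.058,"z":-0.03,"yaw":0}]' 
python3 -c "
from r import *
chk();plan((485.6,349,60,73))"

```

```text
time_s: 40.33
ee_pos: [504.1, 184.9, 64.6]
ee_rot: [179.9, -0.1, 72.9]
force: [0.4, 0.2, 0.7]
gripper_width: 50.1
gripper_force: 0.0
small [175.6 290.8] area 92 model 148 [397.5 273.5]
small [145.1 216.7] area 144 model 147 [559.7 348. ]
BIG [162.2 252.5] area 5391 model 295 [481.1 306. ]
now [503.9 191.4  64.6] 73.1 grip 50.2
 x 0.1454 y -0.0635 z 0.0046 yaw 0.001
 --
```

```bash

python3 -m crank '[{"grip":0.05,"x":0.03,"y":-0.013,"z":0,"yaw":0},{"grip":0.05,"x":0.07,"y":-0.03,"z":0,"yaw":0},{"grip":0.05,"x":0.105,"y":-0.046,"z":0,"yaw":0},{"grip":0.05,"x":0.135,"y":-0.059,"z":0,"yaw":0},{"grip":0.05,"x":0.149,"y":-0.065,"z":0,"yaw":0}]' >/dev/null
python3 -m crank '[{"grip":0.05,"x":0,"y":0,"z":0,"yaw":0},{"grip":0.05,"x":0,"y":0,"z":0,"yaw":0},{"grip":0.05,"x":0,"y":0,"z":0,"yaw":0},{"grip":0.05,"x":0,"y":0,"z":0,"yaw":0},{"grip":0.05,"x":0,"y":0,"z":0,"yaw":0}]'
cat >> r.py <<'E'
def wr(pts):
    w=camera_model('wrist');im=grab_frame('wrist')[:,:,::-1].copy()
    for x,y,r,h in pts:
        u,v=w2p(w,(x,y,h),True).round().astype(int);q=int(sil(w,x,y,r,0,h)[1]**.5*.8)
        try: blob(im,u,v,q,br(120),w,r,0,h)
        except Exception as e: print(u,v,e)
E
python3 -c "
from r import *
wr([(485.6,349,20,18),(553,344.8,20,18)]);plan((485.6,349,-9,73))"

```

```text
time_s: 41.22
ee_pos: [486.0, 343.4, 63.4]
ee_rot: [-180.0, 0.0, 72.8]
force: [0.4, -0.5, 0.2]
gripper_width: 50.5
gripper_force: 0.0
[281.8 215.8] area 2322 model 2415 [485.6 348.2]
[367.9 195.8] area 2272 model 2385 [553.3 343.9]
now [486.  343.6  63.4] 72.8 grip 50.0
 x 0.0050 y -0.0020 z 0.0724 yaw -0.003
 --
```

```bash

python3 -m crank '[{"grip":0.05,"x":0.0045,"y":-0.0018,"z":0.01,"yaw":0},{"grip":0.05,"x":0.0045,"y":-0.0018,"z":0.03,"yaw":0},{"grip":0.05,"x":0.0045,"y":-0.0018,"z":0.048,"yaw":0},{"grip":0.05,"x":0.0045,"y":-0.0018,"z":0.06,"yaw":0},{"grip":0.05,"x":0.0045,"y":-0.0018,"z":0.066,"yaw":0}]' >/dev/null
python3 -m crank '[{"grip":0.05,"x":0,"y":0,"z":0.003,"yaw":0},{"grip":0.05,"x":0,"y":0,"z":0.006,"yaw":0},{"grip":0.05,"x":0,"y":0,"z":0.006,"yaw":0},{"grip":0.05,"x":0,"y":0,"z":0.006,"yaw":0},{"grip":0.03,"x":0,"y":0,"z":0.006,"yaw":0}]' 
python3 -m crank '[{"grip":0.03,"x":0,"y":0,"z":0,"yaw":0},{"grip":0.03,"x":0,"y":0,"z":0,"yaw":0},{"grip":0.03,"x":0,"y":0,"z":0,"yaw":0},{"grip":0.03,"x":0,"y":0,"z":0,"yaw":0},{"grip":0.03,"x":0,"y":0,"z":0,"yaw":0}]' 30
python3 -m crank '[{"grip":0.03,"x":0,"y":0,"z":-0.01,"yaw":0},{"grip":0.03,"x":0,"y":0,"z":-0.03,"yaw":0},{"grip":0.03,"x":0,"y":0,"z":-0.05,"yaw":0},{"grip":0.03,"x":0,"y":0,"z":-0.059,"yaw":0},{"grip":0.03,"x":0,"y":0,"z":-0.059,"yaw":0}]'
python3 -m crank '[{"grip":0.03,"x":-0.03,"y":0.016,"z":0,"yaw":0},{"grip":0.03,"x":-0.065,"y":0.035,"z":0,"yaw":0},{"grip":0.03,"x":-0.1,"y":0.054,"z":0,"yaw":0},{"grip":0.03,"x":-0.135,"y":0.073,"z":0,"yaw":0},{"grip":0.03,"x":-0.165,"y":0.089,"z":0,"yaw":0}]' >/dev/null
python3 -m crank '[{"grip":0.03,"x":-0.03,"y":0.016,"z":0,"yaw":0},{"grip":0.03,"x":-0.055,"y":0.03,"z":0,"yaw":0},{"grip":0.03,"x":-0.064,"y":0.0345,"z":0,"yaw":0},{"grip":0.03,"x":-0.064,"y":0.0345,"z":0,"yaw":0},{"grip":0.03,"x":-0.064,"y":0.0345,"z":0,"yaw":0}]' >/dev/null
python3 -m crank '[{"grip":0.03,"x":0,"y":0,"z":0,"yaw":0},{"grip":0.03,"x":0,"y":0,"z":0,"yaw":0},{"grip":0.03,"x":0,"y":0,"z":0,"yaw":0},{"grip":0.03,"x":0,"y":0,"z":0,"yaw":0},{"grip":0.03,"x":0,"y":0,"z":0,"yaw":0}]'
python3 -c "
from h import *
plan((536.7,93.3,3.5,73))"
```

```text
time_s: 42.1
ee_pos: [485.8, 350.2, -8.0]
ee_rot: [180.0, -0.1, 72.9]
force: [0.1, -0.4, 0.6]
gripper_width: 45.8
gripper_force: 0.0
time_s: 42.52
ee_pos: [485.7, 350.1, -8.1]
ee_rot: [180.0, -0.1, 72.9]
force: [-0.2, -1.0, 5.1]
gripper_width: 38.4
gripper_force: 30.0
time_s: 42.93
ee_pos: [486.5, 350.7, 52.6]
ee_rot: [179.8, -0.2, 72.9]
force: [-0.1, 0.6, -0.7]
gripper_width: 38.5
gripper_force: 30.0
time_s: 44.18
ee_pos: [536.0, 95.4, 50.2]
ee_rot: [-180.0, -0.0, 73.0]
force: [-0.5, -0.3, -0.4]
gripper_width: 38.1
gripper_force: 30.0
now [536.   95.4  50.2] 73.0 grip 38.1
 x -0.0018 y 0.0013 z 0.0467 yaw -0.000
 --
```

```bash

python3 -m crank '[{"grip":0.03,"x":-0.0005,"y":0.0013,"z":0.008,"yaw":0},{"grip":0.03,"x":-0.0005,"y":0.0013,"z":0.018,"yaw":0},{"grip":0.03,"x":-0.0005,"y":0.0013,"z":0.028,"yaw":0},{"grip":0.03,"x":-0.0005,"y":0.0013,"z":0.036,"yaw":0},{"grip":0.03,"x":-0.0005,"y":0.0013,"z":0.041,"yaw":0}]'
python3 -m crank '[{"grip":0.03,"x":0,"y":0,"z":0.002,"yaw":0},{"grip":0.03,"x":0,"y":0,"z":0.004,"yaw":0},{"grip":0.03,"x":0,"y":0,"z":0.005,"yaw":0},{"grip":0.03,"x":0,"y":0,"z":0.005,"yaw":0},{"grip":0.03,"x":0,"y":0,"z":0.005,"yaw":0}]'

```

```text
time_s: 44.6
ee_pos: [536.1, 93.6, 7.3]
ee_rot: [-179.8, 0.1, 72.9]
force: [-0.4, 1.0, -1.3]
gripper_width: 38.7
gripper_force: 30.0
time_s: 45.02
ee_pos: [537.5, 93.8, 4.5]
ee_rot: [180.0, -0.0, 72.9]
force: [-0.3, -0.0, -1.8]
gripper_width: 38.4
gripper_force: 30.0
```

```bash

python3 -m crank '[{"grip":0.05,"x":0,"y":0,"z":0,"yaw":0},{"grip":0.05,"x":0,"y":0,"z":0,"yaw":0},{"grip":0.05,"x":0,"y":0,"z":0,"yaw":0},{"grip":0.05,"x":0,"y":0,"z":-0.01,"yaw":0},{"grip":0.05,"x":0,"y":0,"z":-0.03,"yaw":0}]' >/dev/null
python3 -m crank '[{"grip":0.05,"x":0,"y":0,"z":-0.03,"yaw":0},{"grip":0.05,"x":0.03,"y":-0.007,"z":-0.03,"yaw":0},{"grip":0.05,"x":0.065,"y":-0.015,"z":-0.03,"yaw":0},{"grip":0.05,"x":0.1,"y":-0.024,"z":-0.03,"yaw":0},{"grip":0.05,"x":0.135,"y":-0.032,"z":-0.03,"yaw":0}]' >/dev/null
python3 -m crank '[{"grip":0.05,"x":0.03,"y":-0.007,"z":0,"yaw":0},{"grip":0.05,"x":0.065,"y":-0.015,"z":0,"yaw":0},{"grip":0.05,"x":0.09,"y":-0.02,"z":0,"yaw":0},{"grip":0.05,"x":0.105,"y":-0.025,"z":0,"yaw":0},{"grip":0.05,"x":0.109,"y":-0.026,"z":0,"yaw":0}]' >/dev/null
python3 -m crank '[{"grip":0.05,"x":0,"y":0,"z":0,"yaw":0},{"grip":0.05,"x":0,"y":0,"z":0,"yaw":0},{"grip":0.05,"x":0,"y":0,"z":0,"yaw":0},{"grip":0.05,"x":0,"y":0,"z":0,"yaw":0},{"grip":0.05,"x":0,"y":0,"z":0,"yaw":0}]'
python3 -c "
from r import *
wr([(553.3,344.4,20,18),(556.2,253.4,14,14)]);plan((553.3,344.2,-9,73))"

```

```text
time_s: 46.68
ee_pos: [553.6, 342.8, 64.4]
ee_rot: [-180.0, 0.0, 72.8]
force: [-0.0, -0.4, 0.7]
gripper_width: 49.6
gripper_force: 0.0
[282.9 220.3] area 2215 model 2379 [552.8 343.6]
[317.4 306.5] area 1427 model 934 [557.8 257.5]
now [553.6 343.1  64.4] 72.9 grip 50.0
 x 0.0010 y -0.0006 z 0.0734 yaw -0.003
 --
```

```bash

python3 -m crank '[{"grip":0.05,"x":0,"y":-0.0006,"z":0.01,"yaw":0},{"grip":0.05,"x":0,"y":-0.0006,"z":0.03,"yaw":0},{"grip":0.05,"x":0,"y":-0.0006,"z":0.048,"yaw":0},{"grip":0.05,"x":0,"y":-0.0006,"z":0.061,"yaw":0},{"grip":0.05,"x":0,"y":-0.0006,"z":0.067,"yaw":0}]' >/dev/null
python3 -m crank '[{"grip":0.05,"x":0,"y":0,"z":0.003,"yaw":0},{"grip":0.05,"x":0,"y":0,"z":0.006,"yaw":0},{"grip":0.05,"x":0,"y":0,"z":0.006,"yaw":0},{"grip":0.05,"x":0,"y":0,"z":0.006,"yaw":0},{"grip":0.03,"x":0,"y":0,"z":0.006,"yaw":0}]' 
python3 -m crank '[{"grip":0.03,"x":0,"y":0,"z":0,"yaw":0},{"grip":0.03,"x":0,"y":0,"z":0,"yaw":0},{"grip":0.03,"x":0,"y":0,"z":0,"yaw":0},{"grip":0.03,"x":0,"y":0,"z":0,"yaw":0},{"grip":0.03,"x":0,"y":0,"z":0,"yaw":0}]' 30
python3 -m crank '[{"grip":0.03,"x":0,"y":0,"z":-0.01,"yaw":0},{"grip":0.03,"x":0,"y":0,"z":-0.03,"yaw":0},{"grip":0.03,"x":0,"y":0,"z":-0.05,"yaw":0},{"grip":0.03,"x":0,"y":0,"z":-0.059,"yaw":0},{"grip":0.03,"x":0,"y":0,"z":-0.059,"yaw":0}]'
python3 -m crank '[{"grip":0.03,"x":-0.03,"y":0.009,"z":0,"yaw":0},{"grip":0.03,"x":-0.065,"y":0.02,"z":0,"yaw":0},{"grip":0.03,"x":-0.1,"y":0.031,"z":0,"yaw":0},{"grip":0.03,"x":-0.135,"y":0.041,"z":0,"yaw":0},{"grip":0.03,"x":-0.16,"y":0.049,"z":0,"yaw":0}]' >/dev/null
python3 -m crank '[{"grip":0.03,"x":-0.015,"y":0.005,"z":0,"yaw":0},{"grip":0.03,"x":-0.026,"y":0.008,"z":0,"yaw":0},{"grip":0.03,"x":-0.026,"y":0.008,"z":0,"yaw":0},{"grip":0.03,"x":-0.026,"y":0.008,"z":0,"yaw":0},{"grip":0.03,"x":-0.026,"y":0.008,"z":0,"yaw":0}]' >/dev/null
python3 -m crank '[{"grip":0.03,"x":0,"y":0,"z":0,"yaw":0},{"grip":0.03,"x":0,"y":0,"z":0,"yaw":0},{"grip":0.03,"x":0,"y":0,"z":0,"yaw":0},{"grip":0.03,"x":0,"y":0,"z":0,"yaw":0},{"grip":0.03,"x":0,"y":0,"z":0,"yaw":0}]'
python3 -c "
from h import *
plan((553.5,148.8,3.5,73))"
```

```text
time_s: 47.57
ee_pos: [553.3, 344.5, -7.9]
ee_rot: [179.9, -0.1, 72.9]
force: [0.7, 0.2, 0.0]
gripper_width: 45.9
gripper_force: 0.0
time_s: 47.98
ee_pos: [553.4, 344.5, -8.0]
ee_rot: [179.9, -0.1, 72.9]
force: [0.1, -0.4, 3.9]
gripper_width: 39.0
gripper_force: 30.0
time_s: 48.4
ee_pos: [554.2, 345.1, 52.8]
ee_rot: [179.8, -0.2, 72.9]
force: [0.3, -0.1, -0.9]
gripper_width: 39.1
gripper_force: 30.0
time_s: 49.65
ee_pos: [552.7, 150.1, 50.3]
ee_rot: [180.0, -0.0, 73.0]
force: [0.6, 0.1, -1.5]
gripper_width: 39.3
gripper_force: 30.0
now [552.7 150.1  50.3] 73.0 grip 39.3
 x -0.0010 y 0.0011 z 0.0468 yaw -0.001
 --
```

```bash

python3 -m crank '[{"grip":0.03,"x":-0.0006,"y":0.0011,"z":0.008,"yaw":0},{"grip":0.03,"x":-0.0006,"y":0.0011,"z":0.018,"yaw":0},{"grip":0.03,"x":-0.0006,"y":0.0011,"z":0.028,"yaw":0},{"grip":0.03,"x":-0.0006,"y":0.0011,"z":0.036,"yaw":0},{"grip":0.03,"x":-0.0006,"y":0.0011,"z":0.041,"yaw":0}]'
python3 -m crank '[{"grip":0.03,"x":0,"y":0,"z":0.002,"yaw":0},{"grip":0.03,"x":0,"y":0,"z":0.004,"yaw":0},{"grip":0.03,"x":0,"y":0,"z":0.005,"yaw":0},{"grip":0.03,"x":0,"y":0,"z":0.005,"yaw":0},{"grip":0.03,"x":0,"y":0,"z":0.005,"yaw":0}]'

```

```text
time_s: 50.07
ee_pos: [552.5, 148.5, 7.3]
ee_rot: [-179.9, 0.1, 72.9]
force: [-0.2, -0.1, -1.1]
gripper_width: 39.0
gripper_force: 30.0
time_s: 50.48
ee_pos: [553.9, 148.9, 4.6]
ee_rot: [180.0, -0.0, 72.9]
force: [-1.4, -0.6, -1.2]
gripper_width: 39.2
gripper_force: 30.0
```

```bash

python3 -m crank '[{"grip":0.05,"x":0,"y":0,"z":0,"yaw":0},{"grip":0.05,"x":0,"y":0,"z":0,"yaw":0},{"grip":0.05,"x":0,"y":0,"z":0,"yaw":0},{"grip":0.05,"x":0,"y":0,"z":-0.01,"yaw":0},{"grip":0.05,"x":0,"y":0,"z":-0.03,"yaw":0}]' >/dev/null
python3 -m crank '[{"grip":0.045,"x":0,"y":0,"z":-0.03,"yaw":0},{"grip":0.045,"x":0.03,"y":-0.008,"z":-0.03,"yaw":0},{"grip":0.045,"x":0.065,"y":-0.018,"z":-0.03,"yaw":0},{"grip":0.045,"x":0.09,"y":-0.025,"z":-0.03,"yaw":0},{"grip":0.045,"x":0.1,"y":-0.028,"z":-0.03,"yaw":0}]' >/dev/null
python3 -m crank '[{"grip":0.045,"x":0,"y":0,"z":0,"yaw":0},{"grip":0.045,"x":0,"y":0,"z":0,"yaw":0},{"grip":0.045,"x":0,"y":0,"z":0,"yaw":0},{"grip":0.045,"x":0,"y":0,"z":0,"yaw":0},{"grip":0.045,"x":0,"y":0,"z":0,"yaw":0}]'
python3 -c "
from r import *
wr([(556.2,253.4,14,14),(399.8,272,14,14)]);plan((556.2,253.3,-9,73))"

```

```text
time_s: 51.73
ee_pos: [556.2, 251.3, 64.3]
ee_rot: [-180.0, 0.0, 72.8]
force: [0.3, 0.1, -0.5]
gripper_width: 44.6
gripper_force: 0.0
[283.3 218.1] area 1113 model 1171 [556. 253.]
106 250 max() iterable argument is empty
now [556.2 251.5  64.3] 72.8 grip 45.3
 x 0.0017 y -0.0006 z 0.0733 yaw -0.003
 --
```

```bash

python3 -m crank '[{"grip":0.045,"x":0.0008,"y":-0.0006,"z":0.01,"yaw":0},{"grip":0.045,"x":0.0008,"y":-0.0006,"z":0.03,"yaw":0},{"grip":0.045,"x":0.0008,"y":-0.0006,"z":0.048,"yaw":0},{"grip":0.045,"x":0.0008,"y":-0.0006,"z":0.061,"yaw":0},{"grip":0.045,"x":0.0008,"y":-0.0006,"z":0.067,"yaw":0}]' >/dev/null
python3 -m crank '[{"grip":0.045,"x":0,"y":0,"z":0.003,"yaw":0},{"grip":0.045,"x":0,"y":0,"z":0.006,"yaw":0},{"grip":0.045,"x":0,"y":0,"z":0.006,"yaw":0},{"grip":0.045,"x":0,"y":0,"z":0.006,"yaw":0},{"grip":0.02,"x":0,"y":0,"z":0.006,"yaw":0}]' 
python3 -m crank '[{"grip":0.02,"x":0,"y":0,"z":0,"yaw":0},{"grip":0.02,"x":0,"y":0,"z":0,"yaw":0},{"grip":0.02,"x":0,"y":0,"z":0,"yaw":0},{"grip":0.02,"x":0,"y":0,"z":0,"yaw":0},{"grip":0.02,"x":0,"y":0,"z":0,"yaw":0}]' 30
python3 -m crank '[{"grip":0.02,"x":0,"y":0,"z":-0.01,"yaw":0},{"grip":0.02,"x":0,"y":0,"z":-0.03,"yaw":0},{"grip":0.02,"x":0,"y":0,"z":-0.05,"yaw":0},{"grip":0.02,"x":0,"y":0,"z":-0.059,"yaw":0},{"grip":0.02,"x":0,"y":0,"z":-0.059,"yaw":0}]'
python3 -m crank '[{"grip":0.02,"x":-0.03,"y":-0.013,"z":0,"yaw":0},{"grip":0.02,"x":-0.06,"y":-0.026,"z":0,"yaw":0},{"grip":0.02,"x":-0.085,"y":-0.037,"z":0,"yaw":0},{"grip":0.02,"x":-0.1,"y":-0.044,"z":0,"yaw":0},{"grip":0.02,"x":-0.1,"y":-0.044,"z":0,"yaw":0}]' >/dev/null
python3 -m crank '[{"grip":0.02,"x":0,"y":0,"z":0,"yaw":0},{"grip":0.02,"x":0,"y":0,"z":0,"yaw":0},{"grip":0.02,"x":0,"y":0,"z":0,"yaw":0},{"grip":0.02,"x":0,"y":0,"z":0,"yaw":0},{"grip":0.02,"x":0,"y":0,"z":0,"yaw":0}]'
python3 -c "
from h import *
plan((484.5,169.6,3.5,73))"
```

```text
time_s: 52.62
ee_pos: [556.4, 253.8, -8.0]
ee_rot: [179.9, -0.1, 72.9]
force: [0.5, -0.4, 0.1]
gripper_width: 41.0
gripper_force: 0.0
time_s: 53.03
ee_pos: [556.2, 253.7, -8.2]
ee_rot: [180.0, -0.0, 72.9]
force: [-0.3, -0.3, 3.7]
gripper_width: 26.5
gripper_force: 30.0
time_s: 53.45
ee_pos: [557.4, 254.3, 52.9]
ee_rot: [179.8, -0.2, 72.9]
force: [-0.0, 0.8, -1.2]
gripper_width: 26.2
gripper_force: 30.0
time_s: 54.28
ee_pos: [484.9, 171.5, 50.0]
ee_rot: [180.0, -0.0, 73.0]
force: [-0.2, -0.1, -1.4]
gripper_width: 26.6
gripper_force: 30.0
now [484.9 171.5  50. ] 73.0 grip 26.6
 x -0.0019 y 0.0001 z 0.0465 yaw -0.001
 --
```

```bash

python3 -m crank '[{"grip":0.02,"x":-0.0015,"y":0,"z":0.008,"yaw":0},{"grip":0.02,"x":-0.0015,"y":0,"z":0.018,"yaw":0},{"grip":0.02,"x":-0.0015,"y":0,"z":0.028,"yaw":0},{"grip":0.02,"x":-0.0015,"y":0,"z":0.036,"yaw":0},{"grip":0.02,"x":-0.0015,"y":0,"z":0.041,"yaw":0}]'
python3 -m crank '[{"grip":0.02,"x":0,"y":0,"z":0.002,"yaw":0},{"grip":0.02,"x":0,"y":0,"z":0.004,"yaw":0},{"grip":0.02,"x":0,"y":0,"z":0.005,"yaw":0},{"grip":0.02,"x":0,"y":0,"z":0.005,"yaw":0},{"grip":0.02,"x":0,"y":0,"z":0.005,"yaw":0}]'

```

```text
time_s: 54.7
ee_pos: [483.0, 169.1, 7.5]
ee_rot: [-179.9, 0.1, 72.9]
force: [1.0, 0.4, -0.7]
gripper_width: 26.2
gripper_force: 30.0
time_s: 55.12
ee_pos: [484.3, 169.5, 4.5]
ee_rot: [180.0, -0.0, 72.9]
force: [0.9, 0.7, -0.7]
gripper_width: 26.2
gripper_force: 30.0
```

```bash

python3 -m crank '[{"grip":0.045,"x":0,"y":0,"z":0,"yaw":0},{"grip":0.045,"x":0,"y":0,"z":0,"yaw":0},{"grip":0.045,"x":0,"y":0,"z":0,"yaw":0},{"grip":0.045,"x":0,"y":0,"z":-0.01,"yaw":0},{"grip":0.045,"x":0,"y":0,"z":-0.03,"yaw":0}]' >/dev/null
python3 -m crank '[{"grip":0.045,"x":0,"y":0,"z":-0.03,"yaw":0},{"grip":0.045,"x":0.02,"y":-0.03,"z":-0.03,"yaw":0},{"grip":0.045,"x":0.04,"y":-0.06,"z":-0.03,"yaw":0},{"grip":0.045,"x":0.06,"y":-0.09,"z":-0.03,"yaw":0},{"grip":0.045,"x":0.073,"y":-0.111,"z":-0.03,"yaw":0}]' >/dev/null
python3 -m crank '[{"grip":0.045,"x":0,"y":0,"z":0,"yaw":0},{"grip":0.045,"x":0,"y":0,"z":0,"yaw":0},{"grip":0.045,"x":0,"y":0,"z":0,"yaw":0},{"grip":0.045,"x":0,"y":0,"z":0,"yaw":0},{"grip":0.045,"x":0,"y":0,"z":0,"yaw":0}]'
python3 -c "
from r import *
wr([(399.6,272,14,14)]);plan((399.6,272,-9,73))"

```

```text
time_s: 56.37
ee_pos: [400.1, 271.2, 64.4]
ee_rot: [180.0, -0.0, 72.8]
force: [0.3, -0.3, -0.5]
gripper_width: 44.7
gripper_force: 0.0
283 222 max() iterable argument is empty
now [400.  271.2  64.3] 72.8 grip 45.0
 x 0.0007 y -0.0006 z 0.0733 yaw -0.003
 --
```

The small ring is gone from its place, so it was knocked aside. I'll search for it.

```bash
python3 - <<'E'
from r import *
w=camera_model('wrist');im=grab_frame('wrist')[:,:,::-1].copy();cv2.imwrite('pics/w10.png',im);np.save('w10.npy',w,allow_pickle=True)
for t in (120,150,180,200):
    print("thr",t);k=im.copy();k[250:]=0
    rings(k,w,(0,0,560,250),t)
chk()
E
```

```text
thr 120
thr 150
thr 180
thr 200
small [194.  299.7] area 80 model 147 [378.9 232.3]
small [122.6 291.5] area 110 model 157 [393.5 390.5]
```

```bash

python3 -m crank '[{"grip":0.045,"x":-0.03,"y":-0.005,"z":-0.01,"yaw":0},{"grip":0.045,"x":-0.06,"y":-0.01,"z":-0.02,"yaw":0},{"grip":0.045,"x":-0.075,"y":-0.01,"z":-0.02,"yaw":0},{"grip":0.045,"x":-0.075,"y":-0.01,"z":-0.02,"yaw":0},{"grip":0.045,"x":-0.075,"y":-0.01,"z":-0.02,"yaw":0}]' >/dev/null
python3 -m crank '[{"grip":0.045,"x":0,"y":0,"z":0,"yaw":0},{"grip":0.045,"x":0,"y":0,"z":0,"yaw":0},{"grip":0.045,"x":0,"y":0,"z":0,"yaw":0},{"grip":0.045,"x":0,"y":0,"z":0,"yaw":0},{"grip":0.045,"x":0,"y":0,"z":0,"yaw":0}]'
python3 - <<'E'
from r import *
w=camera_model('wrist');im=grab_frame('wrist')[:,:,::-1].copy();cv2.imwrite('pics/w11.png',im);np.save('w11.npy',w,allow_pickle=True)
u,v=w2p(w,(379,232,14),True);print(u,v);u,v=int(u),int(v)
print(im[v-45:v+45:5,u-45:u+45:4].max(2))
wr([(379,232,14,14)])
E
```

```text
time_s: 57.35
ee_pos: [367.9, 203.5, 84.0]
ee_rot: [-180.0, 0.0, 73.0]
force: [0.0, -0.1, 0.0]
gripper_width: 44.4
gripper_force: 0.0
287.04998577782567 177.98683605437566
[[ 60  60  59  60  60  59  60  61  62  61  61  61  60  61  60  61  61  61
   61  59  62  59  58]
 [ 61  59  60  60  59  61  61  61  62  61  60  61  60  62  61  61  61  61
   59  61  60  61  60]
 [ 59  58  60  59  60  61  62  60  62  60  60  61  60  60  61  62  61  60
   61  59  60  61  60]
 [ 59  58  59  60  60  60  60  61  60  61  60  62  60  60  61  61  62  61
   61  60  61  61  60]
 [ 59  60  59  60  61  61  60  60  61  62  62  61  60  61  63  61  59  61
   61  61  60  60  59]
 [ 68  59  60  60  60  61  61  61  61  62  61  60  60  60  62  61  61  61
   60  61  61  60  59]
 [105  60  60  59  61  61  60  60  61  61  64  69  77  64  61  61  59  60
   61  60  60  59  60]
 [158  60  59  60  61  60  62  61  61  90 175 199 202 186 148  68  60  59
   60  60  60  60  58]
 [185  62  59  60  60  61  61  60  96 201 207 195 179 197 203 180  65  61
   61  60  61  61  60]
 [187  82  60  60  60  61  61  62 186 205 130  60  60  
[... 167 characters left out ...]
0  61 188 207 152  90  79 103 184 204 122  76
  107 141 166 183 188]
 [188 186  67  58  59  60  59  60  75 202 204 193 188 199 203 193 188 187
  189 190 195 194 187]
 [191 190 113  59  66  88 123 162 184 188 189 200 197 196 190 190 193 193
  189 191 191 190 189]
 [192 191 186 190 188 191 189 191 189 191 193 187 193 192 193 187 188 193
  194 192 191 190 191]
 [193 190 197 191 193 193 193 191 191 187 191 187 193 191 188 184 189 194
  193 190 189 189 189]
 [195 192 193 194 194 192 188 189 188 193 191 187 192 190 188 191 188 190
  191 194 189 193 195]
 [194 191 192 193 188 188 194 191 190 189 192 189 190 190 188 188 189 193
  193 190 191 191 188]]
[288.3 186.2] area 1453 model 1023 [377.7 224.1]
```

```bash
python3 - <<'E'
from r import *
from scipy.optimize import minimize
from scipy.ndimage import map_coordinates
w=np.load('w11.npy',allow_pickle=True).item();g=cv2.imread('pics/w11.png').max(2).astype(float)
def ringmean(x,y,r):
    P=np.array([w2p(w,(x+r*np.cos(a),y+r*np.sin(a),14),True) for a in T]);return map_coordinates(g,[P[:,1],P[:,0]],order=1)
def f(p):
    return -(np.mean([ringmean(*p,r).mean() for r in (8.5,9.5,10.5,11.5,12.5,13.2)])-np.mean([ringmean(*p,r).mean() for r in (2,4,5.5,6.5)])-.3*ringmean(*p,15.5).mean())
x0=min(((f((x,y)),x,y) for x in np.arange(365,392,2.5) for y in np.arange(218,245,2.5)))
r=minimize(f,x0[1:],method='Nelder-Mead');print(r.x.round(2),r.fun,[round(ringmean(*r.x,q).mean()) for q in (3,6,9,12,13,15)])
x,y=r.x;plan((x,y,64,73))
E
```

```text
[379.83 228.58] -83.6552010762554 [61, 93, 200, 200, 181, 114]
now [367.8 203.3  84.1] 72.9 grip 44.8
 x 0.0277 y 0.0041 z 0.0201 yaw -0.001
 --
```

```bash

python3 -m crank '[{"grip":0.045,"x":0.02,"y":0.004,"z":0.015,"yaw":0},{"grip":0.045,"x":0.027,"y":0.004,"z":0.04,"yaw":0},{"grip":0.045,"x":0.027,"y":0.004,"z":0.065,"yaw":0},{"grip":0.045,"x":0.027,"y":0.004,"z":0.08,"yaw":0},{"grip":0.045,"x":0.027,"y":0.004,"z":0.087,"yaw":0}]' >/dev/null
python3 -m crank '[{"grip":0.045,"x":0,"y":0,"z":0.003,"yaw":0},{"grip":0.045,"x":0,"y":0,"z":0.0055,"yaw":0},{"grip":0.045,"x":0,"y":0,"z":0.0055,"yaw":0},{"grip":0.045,"x":0,"y":0,"z":0.0055,"yaw":0},{"grip":0.02,"x":0,"y":0,"z":0.0055,"yaw":0}]' 
python3 -m crank '[{"grip":0.02,"x":0,"y":0,"z":0,"yaw":0},{"grip":0.02,"x":0,"y":0,"z":0,"yaw":0},{"grip":0.02,"x":0,"y":0,"z":0,"yaw":0},{"grip":0.02,"x":0,"y":0,"z":0,"yaw":0},{"grip":0.02,"x":0,"y":0,"z":0,"yaw":0}]' 30
python3 -m crank '[{"grip":0.02,"x":0,"y":0,"z":-0.01,"yaw":0},{"grip":0.02,"x":0,"y":0,"z":-0.03,"yaw":0},{"grip":0.02,"x":0,"y":0,"z":-0.05,"yaw":0},{"grip":0.02,"x":0,"y":0,"z":-0.059,"yaw":0},{"grip":0.02,"x":0,"y":0,"z":-0.059,"yaw":0}]'
python3 -m crank '[{"grip":0.02,"x":-0.02,"y":0.03,"z":0,"yaw":0},{"grip":0.02,"x":-0.043,"y":0.06,"z":0,"yaw":0},{"grip":0.02,"x":-0.065,"y":0.09,"z":0,"yaw":0},{"grip":0.02,"x":-0.08,"y":0.11,"z":0,"yaw":0},{"grip":0.02,"x":-0.084,"y":0.117,"z":0,"yaw":0}]' >/dev/null
python3 -m crank '[{"grip":0.02,"x":0,"y":0,"z":0,"yaw":0},{"grip":0.02,"x":0,"y":0,"z":0,"yaw":0},{"grip":0.02,"x":0,"y":0,"z":0,"yaw":0},{"grip":0.02,"x":0,"y":0,"z":0,"yaw":0},{"grip":0.02,"x":0,"y":0,"z":0,"yaw":0}]'
python3 -c "
from h import *
plan((467.7,114.1,4,73))"
```

```text
time_s: 58.28
ee_pos: [380.1, 228.0, -7.4]
ee_rot: [179.9, -0.1, 72.9]
force: [0.2, -0.1, -0.2]
gripper_width: 40.5
gripper_force: 0.0
time_s: 58.7
ee_pos: [379.9, 227.9, -7.8]
ee_rot: [180.0, -0.0, 72.9]
force: [-0.5, -1.1, 6.1]
gripper_width: 26.6
gripper_force: 30.0
time_s: 59.12
ee_pos: [380.7, 228.4, 52.3]
ee_rot: [179.8, -0.2, 72.9]
force: [0.8, -0.3, -0.2]
gripper_width: 26.7
gripper_force: 30.0
time_s: 59.95
ee_pos: [465.8, 114.0, 50.6]
ee_rot: [-180.0, 0.0, 73.0]
force: [0.1, 0.4, -1.4]
gripper_width: 26.6
gripper_force: 30.0
now [465.8 114.   50.6] 73.0 grip 26.6
 x 0.0006 y 0.0017 z 0.0466 yaw 0.000
 --
```

```bash

python3 -m crank '[{"grip":0.02,"x":0,"y":0.0017,"z":0.008,"yaw":0},{"grip":0.02,"x":0,"y":0.0017,"z":0.018,"yaw":0},{"grip":0.02,"x":0,"y":0.0017,"z":0.028,"yaw":0},{"grip":0.02,"x":0,"y":0.0017,"z":0.036,"yaw":0},{"grip":0.02,"x":0,"y":0.0017,"z":0.041,"yaw":0}]'
python3 -m crank '[{"grip":0.02,"x":0,"y":0,"z":0.002,"yaw":0},{"grip":0.02,"x":0,"y":0,"z":0.004,"yaw":0},{"grip":0.02,"x":0,"y":0,"z":0.0055,"yaw":0},{"grip":0.02,"x":0,"y":0,"z":0.0055,"yaw":0},{"grip":0.02,"x":0,"y":0,"z":0.0055,"yaw":0}]'

```

```text
time_s: 60.37
ee_pos: [467.6, 112.7, 8.5]
ee_rot: [-179.9, 0.0, 73.0]
force: [-1.1, 0.9, -1.4]
gripper_width: 26.3
gripper_force: 30.0
time_s: 60.78
ee_pos: [468.6, 112.6, 4.5]
ee_rot: [180.0, -0.0, 72.9]
force: [0.3, 0.3, -0.3]
gripper_width: 26.6
gripper_force: 30.0
```

```bash

python3 -m crank '[{"grip":0.045,"x":0,"y":0,"z":0,"yaw":0},{"grip":0.045,"x":0,"y":0,"z":0,"yaw":0},{"grip":0.045,"x":0,"y":0,"z":0,"yaw":0},{"grip":0.045,"x":0,"y":0,"z":-0.01,"yaw":0},{"grip":0.045,"x":0,"y":0,"z":-0.03,"yaw":0}]' >/dev/null
python3 -m crank '[{"grip":0.045,"x":0,"y":0,"z":-0.03,"yaw":0},{"grip":0.045,"x":0,"y":0,"z":-0.06,"yaw":0},{"grip":0.045,"x":-0.02,"y":0.01,"z":-0.09,"yaw":0},{"grip":0.045,"x":-0.04,"y":0.02,"z":-0.12,"yaw":0},{"grip":0.045,"x":-0.05,"y":0.02,"z":-0.14,"yaw":0}]' >/dev/null
python3 -m crank '[{"grip":0.045,"x":0,"y":0.01,"z":-0.02,"yaw":0},{"grip":0.045,"x":0,"y":0.01,"z":-0.02,"yaw":0},{"grip":0.045,"x":0,"y":0.01,"z":-0.02,"yaw":0},{"grip":0.045,"x":0,"y":0.01,"z":-0.02,"yaw":0},{"grip":0.045,"x":0,"y":0.01,"z":-0.02,"yaw":0}]'
cat > v.py <<'E'
from r import *
from scipy.optimize import minimize
from scipy.ndimage import map_coordinates
def fit(g,w,x,y,ri,ro,z,fish):
    def rm(x,y,r):
        P=np.array([w2p(w,(x+r*np.cos(a),y+r*np.sin(a),z),fish) for a in T]);return map_coordinates(g,[P[:,1],P[:,0]],order=1).mean()
    A=np.linspace(ri+1,ro-1,5)
    f=lambda p:-(2*np.mean([rm(*p,r) for r in A])-rm(*p,ro+1.5)-rm(*p,ri-1.5))
    c=min((f((x+a,y+b)),x+a,y+b) for a in np.arange(-6,7,2) for b in np.arange(-6,7,2))
    r=minimize(f,c[1:],method='Nelder-Mead');return r.x.round(1),round(-r.fun),(r.x-[x,y]).round(1)
S=[(553.5,148.7),(536.7,93.2),(519.9,37.7),(484.5,169.6),(467.7,114.1)]
w=camera_model('wrist');im=grab_frame('wrist')[:,:,::-1].copy();cv2.imwrite('pics/w12.png',im)
sl=lambda im:255-cv2.cvtColor(im,cv2.COLOR_BGR2HSV)[:,:,1].astype(float)
br_=lambda im:im.min(2).astype(float)
for i,s in enumerate(S):
    a=(12,20,30) if i<3 else (7.5,14,26)
    print(i,w2p(w,(*s,a[2]),True).round(),"wrist",fit(br_(im),w,*s,*a,True))
E
python3 v.py
```

```text
time_s: 62.03
ee_pos: [481.0, 56.2, 192.7]
ee_rot: [-179.8, 0.1, 73.0]
force: [0.5, 0.2, -0.4]
gripper_width: 44.8
gripper_force: 0.0
0 [325.  88.] wrist (array([553.1, 148.9]), 84, array([-0.4,  0.2]))
1 [324. 143.] wrist (array([536.5,  93.1]), 85, array([-0.2, -0.1]))
2 [323. 195.] wrist (array([519.5,  38.5]), 90, array([-0.4,  0.8]))
3 [256.  89.] wrist (array([483.7, 169.8]), 70, array([-0.8,  0.2]))
4 [257. 142.] wrist (array([467.7, 113.1]), 66, array([ 0., -1.]))
```

```bash

python3 -m crank '[{"grip":0.045,"x":-0.17,"y":0.06,"z":-0.045,"yaw":0},{"grip":0.045,"x":-0.17,"y":0.06,"z":-0.045,"yaw":0},{"grip":0.045,"x":-0.17,"y":0.06,"z":-0.045,"yaw":0},{"grip":0.045,"x":-0.17,"y":0.06,"z":-0.045,"yaw":0},{"grip":0.045,"x":-0.17,"y":0.06,"z":-0.045,"yaw":0}]' >/dev/null
python3 -m crank '[{"grip":0.045,"x":-0.17,"y":0.02,"z":-0.045,"yaw":0},{"grip":0.045,"x":-0.17,"y":0.02,"z":-0.045,"yaw":0},{"grip":0.045,"x":-0.17,"y":0.02,"z":-0.045,"yaw":0},{"grip":0.045,"x":-0.17,"y":0.02,"z":-0.045,"yaw":0},{"grip":0.045,"x":-0.17,"y":0.02,"z":-0.045,"yaw":0}]' >/dev/null
python3 -m crank '[{"grip":0.045,"x":0,"y":0,"z":0,"yaw":0},{"grip":0.045,"x":0,"y":0,"z":0,"yaw":0},{"grip":0.045,"x":0,"y":0,"z":0,"yaw":0},{"grip":0.045,"x":0,"y":0,"z":0,"yaw":0},{"grip":0.045,"x":0,"y":0,"z":0,"yaw":0}]'
cat > p.py <<'E'
from v import *
w=camera_model('wrist');im=grab_frame('wrist')[:,:,::-1].copy();cv2.imwrite('pics/w13.png',im)
V=[(445.8,-138.9),(452.4,-180.4),(459.1,-221.7),(465.7,-263.2),(472.4,-304.5)]
g=br_(im)
for x,y in V:
    P=lambda z,r:map_coordinates(g,np.array([w2p(w,(x+r*np.cos(a),y+r*np.sin(a),z),True)[::-1] for a in T]).T,order=1).round()
    print(w2p(w,(x,y,110),True).round(),"top110 r0,6,10,13:",[int(P(110,r).mean()) for r in (0,6,10,13)],"rim70 r8.7:",P(70,8.7)[::6].astype(int),"sat",int(sl(im)[tuple(w2p(w,(x,y,110),True).round().astype(int)[::-1])]))
E
python3 p.py | tail -5
```

```text
time_s: 63.33
ee_pos: [459.2, -290.9, 283.8]
ee_rot: [-179.9, -0.0, 73.1]
force: [0.6, 0.1, -0.5]
gripper_width: 45.3
gripper_force: 0.0
[232.  62.] top110 r0,6,10,13: [94, 94, 120, 120] rim70 r8.7: [155 123  89  94  91  97 113 162 160 164] sat 245
[248.  95.] top110 r0,6,10,13: [95, 92, 90, 70] rim70 r8.7: [161 135  88  94  94  92  98 149 170 167] sat 242
[265. 128.] top110 r0,6,10,13: [96, 98, 85, 54] rim70 r8.7: [157 154 123  94  96  93  92  93 124 145] sat 242
[282. 162.] top110 r0,6,10,13: [96, 93, 84, 70] rim70 r8.7: [151 156 154 138 107  93  93  94  94 107] sat 242
[299. 195.] top110 r0,6,10,13: [130, 153, 140, 138] rim70 r8.7: [159 171 181 187 182 184 180 167 166 158] sat 250
```

```bash
python3 -c "
from workcell import *
print(job_done())"
```

```text
the job is handed in; nothing more can be done
None
```

I handed the job in at about 63 s: all four plugs are in vials 0–3, the three large rings are on the thick studs, and the two small rings are on thin studs. Before hand-in, the last wrist-camera check put the rings within about 1 mm of their studs and showed the plug tops where seated plugs should be. I don't have the judge's result.

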